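# Pin the drawbar and lock the linchpin ring

### The job

Take the linchpin out of its wooden parking block and put it down through the slot of the hitch sleeve and the hole of the drawbar inside, feeling gently for that hole, until its collar sits fully home on the sleeve with the still open ring pointing off the sleeve's open end. Then swing the sprung ring down past that open end and over the pin's end until it snaps shut. Let go, press the pin on the hitch only lightly throughout, and leave the jug, the funnel and the screwdriver where they are.

Things in the scene. Friction and masses are not known exactly. Their poses are not given: they have to be found in the camera images.
- hitch: Fixed dark steel bench stand carrying a level square steel sleeve along its x, 34 mm wide and high, underside 60 mm and top 94 mm above the bench. Two cheeks (x 90 to 140 mm) hold it at the rear; below the slot there is only a 10 mm base plate from x = 20 mm on. A drawbar lies in the sleeve. Origin: on the bench below the slot's centre; z up.
- open_end (a point): Centre of the sleeve's open end, 25 mm from the slot's centre on the hitch's -x side, 77 mm above the bench. The drawbar inside (aluminium, 25 mm wide, 24 mm high) does not move under hand forces; its end lies 18 mm to -x of its hole, so at most 6 mm beyond the sleeve's end.
- slot (a point): Centre of the slot in the sleeve's top face; axes as the hitch's. 38 mm long (x), 12 mm wide (y), wall 5 mm; a larger slot lies in the lower wall. The drawbar's upright through hole, 11.6 mm wide, is centred on the slot's middle line 0 to 13 mm from this point, to -x or +x: not measured, feel for it. Elsewhere the tip lands on solid drawbar 5.5 mm below this face.
- block: Fixed wooden parking block, 80 x 80 x 55 mm high, with an upright 13 mm hole through its middle in which the linchpin starts, collar on the block's top. Origin: centre of the underside.
- linchpin: Loose upright steel linchpin, about 0.2 kg. Origin: on its axis at the underside of its collar (22 mm wide, 4 mm high). Below it a round shank 10 mm thick, 52 mm long. A wire ring hinges on the head about the pin's y, 6 mm above the origin; open, it points to the pin's -x, so the pin's x must lie along the hitch's x, same way, for the ring to clear the open end.
- post (a point): Grip point in the square post on the linchpin's head, 34 mm above its origin. The post is 14 x 14 mm, from 13 to 45 mm above the origin, its sides along the pin's x and y. Gripped across y, the fingers clear the ring if their tips stay 14 mm or more above the origin.
- pin_tip (a point): Centre of the flat 7.4 mm wide tip of the linchpin, 52 mm below its origin; only the last 2 mm of the shank taper.
- ring (a joint): Ring angle (rad): 0 level, pointing to the pin's -x; starts at -0.3 (raised, open stop); 1.57 locked, straight down with its far bar under the pin's tip. Over-centre spring: pushes back to open below 0.55, snaps it shut above. Pushing at the far bar takes up to about 5 N. Wire 4.4 mm thick, side wires 47 mm apart (centre lines).
- ring_bar (a point): Middle of the ring's straight far bar (26 mm long, 4.4 mm thick, along the pin's y), 66 mm from the hinge. It swings down in an arc about the hinge.
- jug: Closed grey plastic jug, 75 x 110 mm and 155 mm high, a bystander. Origin: centre of the underside.
- funnel: Stainless funnel standing on its 104 mm wide mouth, 115 mm high, a bystander. Origin: centre of the underside.
- screwdriver: Stubby screwdriver lying on the bench, 110 mm long, a bystander.
There are look-alikes about, which are no part of the job. What is shaped like the linchpin but purple or turquoise is not meant.

How it is judged:
By the outcome, as a careful person would: the job done as asked, in the order asked, and still so for the second after the job is handed in, with the robot touching nothing.
It also fails if it takes over 72 s, if anything falls off the work surface, if the arm or the gripper's body presses on something with over 40 N, if the wrist force passes 120 N, or if a joint passes its speed limit or range.

### The arm

A 7-joint arm with a two-finger parallel gripper is mounted at the origin on the work surface. World frame = base frame: x ahead of the robot, y to its left, z up, the work surface at z = 0. Lengths are in m, angles in rad, forces in N, time in s.
With the tool pointing down it reaches from about 0.4 to 0.85 m from the base axis. Payload 4.5 kg.
Tool frame: the origin (TCP) lies midway between the tips of the shut fingers; the grasp point (between the pads) lies 19 mm behind it; z points along the fingers, y is the direction in which the jaws open and shut (so a half turn about z gives the same grasp; the last joint's range is limited). The gripper opens to 88 mm and grips with 3 to 60 N. Pads are 18 mm wide; open, the fingers measure 123 mm over their backs; the gripper's body (75 mm by 187 mm) begins 45 mm behind the grasp point.
Start: joints at [-1.128, 0.689, -0.195, 1.565, 0.157, 0.902, -0.215], TCP at [0.248, 0.574, 0.207] pointing down, gripper open.
Joint ranges: [-3.01, 3.01], [-0.46, 2.08], [-1.47, 1.51], [0.13, 2.56], [-1, 4.14], [0.04, 2.09], [-2.66, 2.66]. Speed limits (rad/s): [2.57, 2.57, 3.14, 3.14, 3.14, 3.14, 3.14].

### API

Orientations are given as a unit quaternion [x, y, z, w].
In Python, from plant import get_state, snapshot, finish_job, regions_of gives the robot as it stands.
- The arm moves only by the tool send_rows, never from a script. Its argument "series" is a list of rows, each an object of numbers: "grip": the opening, from 0 (shut) to 1 (fully open); "dx", "dy", "dz": the shift along the tool's x, y, z in mm; "turn": the turn about the tool's z in rad. A call has 1 to 20 rows; each row shifts and turns the commanded pose from where the row before left it, along the tool's axes as they then stand; what a row does not reach is not made up. A row lasts 1/10 s, in which the tool goes at most 50 mm and 8.59 degrees, less where a joint would pass 70% of its speed; a pose out of reach is approached as far as the arm can. A call is refused whole if a number of a shift passes 50 or a number of a turn 0.15, either way. A call with a gripper value outside its range is refused whole. The fingers move at their own pace and stop on an object; "force" is the grip in N (left out, the last holds). Time passes only in rows, so rows that do not move let the fingers close. It gives the time, the measured TCP pose, the force and the opening at its end, in the units of the state.
- get_state(): the state, without advancing time (a new reading comes with each control period).
- snapshot(name): name is "side" or "top" or "wrist"; returns a dict with "img" (400x640x3 uint8, red, green, blue), "depth" (400x640 float32, m along the optical axis (not along the pixel's ray), 0 where there is no reading), "fov_y" (degrees; the focal length in pixels is half the picture's height over the tangent of half this angle, whatever the lens; pixels are square), "cx", "cy" (the principal point, pixels), "k1" (the pictures are not rectified: a ray, as slopes to the right and down, at radius r is drawn at 1 + k1 r^2 times it, then the intrinsics apply), "R" (3x3) and "t" (3): a world point X has camera coordinates R X + t. Camera axes: x right, y down, z forward; pixel columns grow to the right and rows downward; lengths in m; the calibration is good to about 2 mm. A picture is of the moment at which its call begins.
- finish_job(): hands the job in, once; it reports no verdict.
Trained networks look in a picture, given as the dict that the camera call returned (one of the last four; its "shot" number tells which), for a name from the list of things; names that differ only in an ending like _2 or _b are one class to them, and where a whole thing is asked for, a point or a joint stands for the part that bears it (a point fixed in the world has none). Each returns a list of dicts, best first, with "score" (0 to 1); they miss things now and then, are a little off and sometimes report something else, mostly with a low value. They report only what shows in the picture. A call takes as long as a camera call. They do not tell look-alikes from the thing itself.
- regions_of(picture, target): "pixels" (400x640 bool, what is visible of it) and "extent" ([left, top, right, bottom] in pixels, round what is visible of it).
The state is a dict: "clock": time; "q": joint angles; "qd": joint speeds; "joint_torque": joint torques, N m; "tool_pos": TCP position; "eef_rot": TCP orientation; "contact_force": force on the tool from outside, world axes, zero at the start; "moment": the same for the moment, N m; "opening": opening from 0.0 (shut) to 1.0 (fully open).
Only numpy, scipy, OpenCV 4.12 (cv2) and the standard library are available. Lean on these libraries where they do the work, as an engineer would, in place of code of your own. Each camera call takes 0.05 s, during which the arm holds its last target.

## Working session

There is one attempt and no reset: what is moved stays moved. The work goes in short steps, Python scripts to look and compute and a tool call to move; the robot and the scene stay as the last step left them, time stands still between calls to the robot, and variables do not carry over. Pictures are saved under pics/ and viewed, and the job is handed in when it is done.

Besides the shell and the picture viewer there is one more tool, called as name(argument=value, ...) on one line, values as JSON. send_rows: Moves the arm, as the interface text tells. Its arguments: {"type":"object","properties":{"series":{"type":"array","items":{"type":"object","properties":{"grip":{"type":"number"},"dx":{"type":"number"},"dy":{"type":"number"},"dz":{"type":"number"},"turn":{"type":"number"}}}},"force":{"type":"number"}},"required":["series"]}

```bash
mkdir -p pics; ls
cat > h.py <<'E'
import numpy as np, cv2
from plant import get_state, snapshot, finish_job, regions_of
def save(p,n,crop=None,scale=1):
    im=p["img"][:,:,::-1]
    if crop: l,t,r,b=crop; im=im[t:b,l:r]
    if scale!=1: im=cv2.resize(im,None,fx=scale,fy=scale,interpolation=cv2.INTER_CUBIC)
    cv2.imwrite(f"pics/{n}.png",im)
def foc(p): return 200/np.tan(np.radians(p["fov_y"])/2)
def rays(p,uv):
    uv=np.atleast_2d(np.asarray(uv,float)); f=foc(p)
    d=(uv-[p["cx"],p["cy"]])/f; s=d.copy()
    for _ in range(20): s=d/(1+p["k1"]*(s**2).sum(1,keepdims=True))
    return np.c_[s,np.ones(len(s))]
def world(p,uv,z=None,depth=None):
    """z: intersect plane world z; else depth"""
    R,t=np.array(p["R"]),np.array(p["t"]); r=rays(p,uv); c=-R.T@t; d=r@R
    if z is not None: return c+d*((z-c[2])/d[:,2])[:,None]
    uv=np.atleast_2d(uv)
    if depth is None: depth=np.array([p["depth"][int(round(v)),int(round(u))] for u,v in uv])
    return c+d*np.asarray(depth).reshape(-1,1)
def proj(p,X):
    X=np.atleast_2d(X); c=X@np.array(p["R"]).T+np.array(p["t"]); s=c[:,:2]/c[:,2:]
    s=s*(1+p["k1"]*(s**2).sum(1,keepdims=True)); return s*foc(p)+[p["cx"],p["cy"]]
def cloud(p):
    R,t=np.array(p["R"]),np.array(p["t"])
    v,u=np.mgrid[0:400,0:640]; uv=np.c_[u.ravel(),v.ravel()]
    w=world(p,uv,depth=p["depth"].ravel()); w[p["depth"].ravel()==0]=np.nan
    return w.reshape(400,640,3)
E
python3 - <<'E'
from h import *
for n in ["side","top","wrist"]:
    p=snapshot(n); save(p,n+"0"); print(n,{k:(np.round(v,3).tolist() if k in("R","t") else v) for k,v in p.items() if k not in("img","depth")})
s=get_state(); print(s)
E
```

```text
pics
side {'fov_y': 54.35260238127759, 'cx': 319.92892580499705, 'cy': 195.92612827082124, 'k1': -0.03216796662185287, 'R': [[0.969, -0.247, 0.002], [-0.129, -0.515, -0.848], [0.21, 0.821, -0.531]], 't': [-0.514, 0.141, 0.932], 'shot': 1}
top {'fov_y': 42.372695998811764, 'cx': 321.6364506147296, 'cy': 196.42255111463456, 'k1': -0.07438880892042432, 'R': [[-0.078, -0.997, -0.002], [-0.975, 0.077, -0.208], [0.207, -0.014, -0.978]], 't': [0.004, 0.528, 1.172], 'shot': 2}
wrist {'fov_y': 58.968094494471416, 'cx': 313.4952775477678, 'cy': 207.11826200071485, 'k1': -0.019622611222953966, 'R': [[0.397, 0.918, -0.002], [0.88, -0.38, 0.286], [0.262, -0.115, -0.958]], 't': [-0.624, -0.04, 0.39], 'shot': 3}
{'clock': 0.15, 'q': array([-1.12821428,  0.68977916, -0.19450883,  1.56608169,  0.15727923,
        0.90252532, -0.21508534]), 'qd': array([ 3.61191868e-04, -2.37556726e-03,  9.28674309e-04, -2.85928557e-03,
       -5.08582389e-04,  5.19421649e-04, -1.36344871e-05]), 'joint_torque': array([-5.29353420e-04, -5.27861094e+01, -1.26770239e+00, -1.53586650e+01,
       -5.23890287e-02,  3.92969290e-03,  1.20311170e-04]), 'tool_pos': array([0.24826566, 0.57300345, 0.20620768]), 'eef_rot': array([ 2.02946404e-01,  9.79189594e-01, -6.97766052e-04, -9.17876180e-05]), 'contact_force': array([ 0.06827664,  0.31994886, -0.74866966]), 'moment': array([-0.05349636, -0.02095278, -0.05610322]), 'opening': 1.0021219525546081}
```

View pics/side0.png

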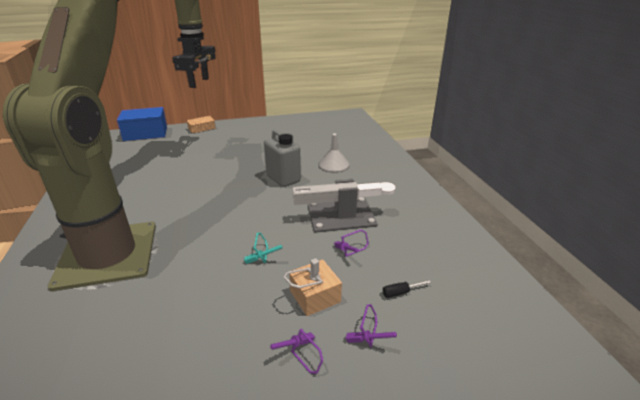

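View pics/top0.png

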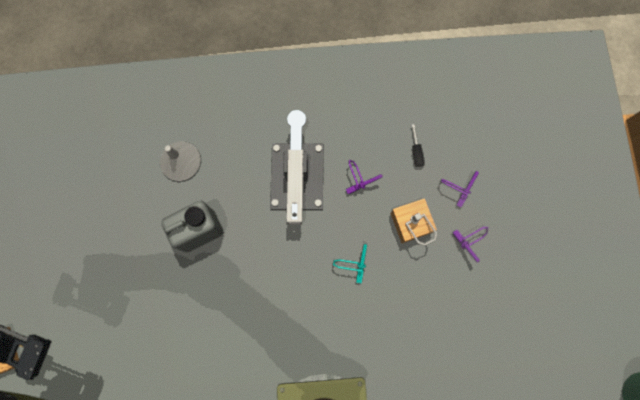

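View pics/wrist0.png

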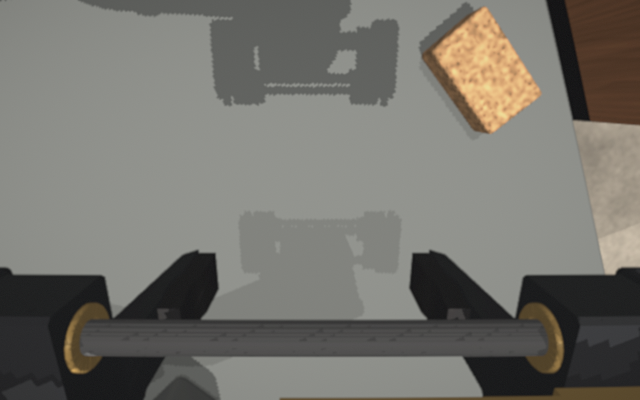

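The steel linchpin is in the block at top (417,218) and side (314,268). The look-alikes are turquoise at top (360,265) and purple at top (362,180), (465,188) and (468,245). I choose the steel one in the block and check it in a close crop.

Run:
```python
from h import *
p=snapshot("top"); q=snapshot("side")
a=cv2.resize(p["img"][180:270,370:460],(540,540)); b=cv2.resize(p["img"][90:250,250:350],(340,540))
cv2.imwrite("pics/crop1.png",np.hstack([a[:,:,::-1],b[:,:,::-1]])[:, :800])
save(q,"crop2",(270,165,440,315),4)
for n,pp in (("top",p),("side",q)):
    C=cloud(pp)
    for t in ["linchpin","block","hitch","ring"]:
        for r in regions_of(pp,t):
            m=r["pixels"]; pts=C[m]; pts=pts[~np.isnan(pts[:,0])]
            print(n,t,round(r["score"],2),r["extent"],np.round(np.percentile(pts,[2,50,98],axis=0),3).tolist() if len(pts) else None)
# hitch/bloc edges
    z=C[:,:,2]
    def rect(lo,hi,box):
        m=(z>lo)&(z<hi)&(C[:,:,0]>box[0])&(C[:,:,0]<box[1])&(C[:,:,1]>box[2])&(C[:,:,1]<box[3])
        P=C[m]; 
        if len(P)<5: return print("none")
        r=cv2.minAreaRect((P[:,:2]*1000).astype(np.float32)); print(n,lo,len(P),r,np.median(P[:,2]))
    w=world(p,[[417,218]],z=0.055)[0]
    rect(.048,.062,(w[0]-.08,w[0]+.08,w[1]-.08,w[1]+.08))
    w=world(p,[[295,185]],z=0.094)[0]
    rect(.088,.1,(w[0]-.12,w[0]+.05,w[1]-.06,w[1]+.06))
    rect(.006,.014,(w[0]-.12,w[0]+.12,w[1]-.1,w[1]+.1))
```

```text
top linchpin 0.87 [356.8, 248.3, 370.1, 283.0] [[0.322, -0.128, 0.001], [0.353, -0.116, 0.031], [0.396, -0.105, 0.051]]
top linchpin 0.73 [345.7, 168.9, 381.9, 193.9] [[0.541, -0.184, 0.0], [0.555, -0.134, 0.031], [0.582, -0.102, 0.053]]
top linchpin 0.64 [271.6, 113.1, 324.2, 225.2] [[0.474, -0.042, 0.006], [0.588, 0.017, 0.015], [0.722, 0.082, 0.101]]
top linchpin 0.61 [455.0, 227.2, 491.1, 260.2] [[0.349, -0.415, 0.006], [0.393, -0.367, 0.03], [0.424, -0.35, 0.053]]
top linchpin 0.57 [402.9, 212.1, 437.7, 244.8] [[0.392, -0.292, 0.053], [0.446, -0.254, 0.073], [0.465, -0.231, 0.104]]
top block 0.59 [389.6, 198.9, 436.0, 246.2] [[0.41, -0.29, 0.017], [0.452, -0.246, 0.055], [0.496, -0.206, 0.071]]
top hitch 0.9 [271.2, 111.2, 322.6, 223.5] [[0.474, -0.043, 0.001], [0.588, 0.017, 0.014], [0.726, 0.083, 0.101]]
top hitch 0.23 [404.5, 212.9, 426.5, 239.5] [[0.409, -0.27, 0.055], [0.449, -0.246, 0.073], [0.461, -0.234, 0.104]]
top ring 0.7 [421.4, 215.0, 439.8, 242.2] [[0.396, -0.304, -0.0], [0.435, -0.284, 0.071], [0.458, -0.275, 0.085]]
top ring 0.61 [409.0, 124.2, 428.2, 168.6] [[0.
[... 1935 characters left out ...]
142, -0.001], [0.611, -0.125, 0.007], [0.619, -0.11, 0.045]]
side ring 0.64 [296.1, 336.0, 321.9, 374.6] [[0.389, -0.432, 0.002], [0.413, -0.413, 0.026], [0.424, -0.382, 0.047]]
side ring 0.63 [363.1, 305.9, 377.4, 331.7] [[0.52, -0.368, -0.003], [0.55, -0.344, 0.013], [0.563, -0.314, 0.047]]
side 0.048 989 ((454.5115661621094, -250.03060913085938), (81.00106048583984, 83.1435317993164), 14.479491233825684) 0.05480539868709511
side 0.088 483 ((534.2269287109375, 28.642032623291016), (53.98056411743164, 140.1575927734375), 82.3906021118164) 0.09392839745827852
side 0.006 1211 ((592.3755493164062, 19.171024322509766), (131.93844604492188, 166.28152465820312), 85.2587890625) 0.01023906062297486
```

View pics/crop1.png

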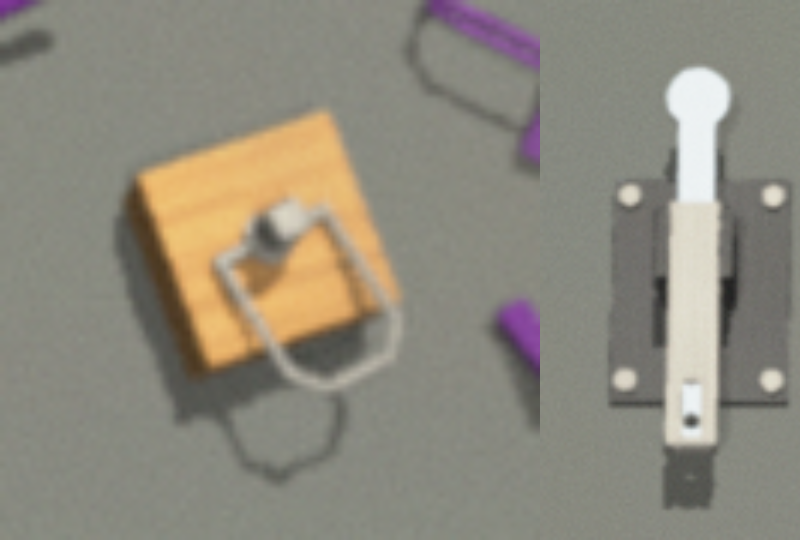

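View pics/crop2.png

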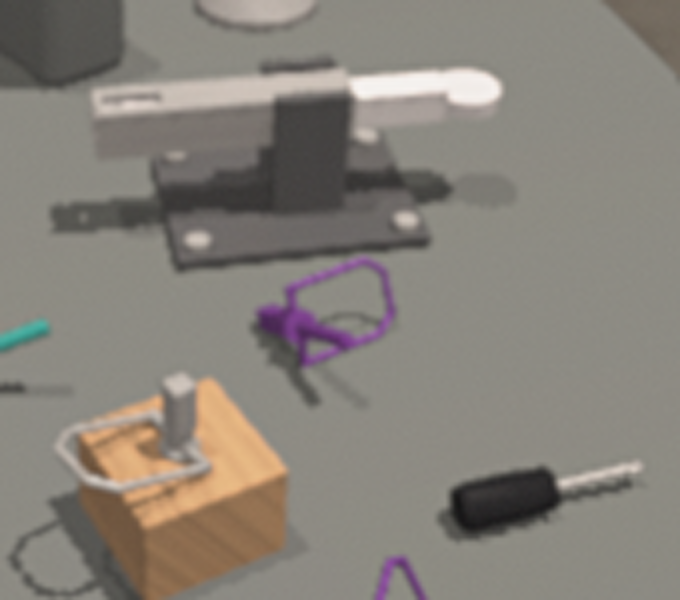

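The crops confirm the choice: an upright steel pin in the block with its ring open, and a dark hole showing in the hitch slot towards the open end. First I move over to the block.

send_rows(series=[{"dx": -30,"dy": -16,"dz": -7},{"dx": -30,"dy": -16,"dz": -7},{"dx": -30,"dy": -16,"dz": -7},{"dx": -30,"dy": -16,"dz": -7},{"dx": -30,"dy": -16,"dz": -7},{"dx": -30,"dy": -16,"dz": -7},{"dx": -30,"dy": -16,"dz": -7},{"dx": -30,"dy": -16,"dz": -7},{"dx": -30,"dy": -16,"dz": -7},{"dx": -30,"dy": -16,"dz": -7},{"dx": -30,"dy": -16,"dz": -7},{"dx": -30,"dy": -20,"dz": 0}])

```text
schema error: expected keys grip, dx, dy, dz, turn
```

```bash
cat >> h.py <<'E'
from scipy.spatial.transform import Rotation as Ro
def st(): 
    s=get_state(); R=Ro.from_quat(s["eef_rot"]).as_matrix()
    print("t",round(s["clock"],2),"tcp",np.round(s["tool_pos"]*1000,1),"yaw_y",round(np.degrees(np.arctan2(R[1,1],R[0,1])),2),"tilt",np.round(R[:2,2],4),"F",np.round(s["contact_force"],2),"M",np.round(s["moment"],2),"op",round(s["opening"]*88,1),"q",np.round(s["q"],2))
    return s,R
def togo(target,yaw=None):
    s,R=st(); d=R.T@(np.array(target)-s["tool_pos"])*1000; print("togo tool mm",np.round(d,1),"dist",round(np.linalg.norm(d),1))
    if yaw is not None:
        y=np.degrees(np.arctan2(R[1,1],R[0,1])); e=(yaw-y+180)%360-180; print("turn tool rad (short way)",round(-np.radians(e),4))
E
python3 -c "
from h import *
togo([.455,-.25,.28],-68)"
```

```text
t 0.65 tcp [248.4 573.5 206.9] yaw_y 66.58 tilt [0.     0.0001] F [0.21 0.07 0.35] M [-0.   -0.01 -0.03] op 87.7 q [-1.13  0.69 -0.19  1.57  0.16  0.9  -0.22]
togo tool mm [-516.9 -673.6  -73.2] dist 852.2
turn tool rad (short way) 2.3488
```

send_rows(series=[{"dx": -30,"dy": -16,"dz": -7,"turn": 0,"grip": 1},{"dx": -30,"dy": -16,"dz": -7,"turn": 0,"grip": 1},{"dx": -30,"dy": -16,"dz": -7,"turn": 0,"grip": 1},{"dx": -30,"dy": -16,"dz": -7,"turn": 0,"grip": 1},{"dx": -30,"dy": -16,"dz": -7,"turn": 0,"grip": 1},{"dx": -30,"dy": -16,"dz": -7,"turn": 0,"grip": 1},{"dx": -30,"dy": -16,"dz": -7,"turn": 0,"grip": 1},{"dx": -30,"dy": -16,"dz": -7,"turn": 0,"grip": 1},{"dx": -30,"dy": -16,"dz": -7,"turn": 0,"grip": 1},{"dx": -30,"dy": -16,"dz": -7,"turn": 0,"grip": 1},{"dx": -30,"dy": -16,"dz": -7,"turn": 0,"grip": 1},{"dx": -30,"dy": -20,"dz": 0,"turn": 0,"grip": 1}])

```text
clock: 1.85
tool_pos: [0.5023, 0.2502, 0.2849]
eef_rot: [0.203, 0.979, 0.001, 0.001]
contact_force: [0.3, 0.6, -0.2]
opening: 0.999
```

```bash
python3 -c "
from h import *
togo([.455,-.25,.28],-68)"
```

```text
t 1.85 tcp [502.3 250.2 284.9] yaw_y 66.6 tilt [0.0022 0.0018] F [ 0.34  0.61 -0.18] M [-0.01 -0.03 -0.02] op 87.9 q [-0.4   0.52 -0.23  1.66  0.14  0.98  0.48]
togo tool mm [-155.3 -477.9    3.9] dist 502.5
turn tool rad (short way) 2.3493
```

send_rows(series=[{"dx": -14,"dy": -43.4,"dz": 0,"turn": 0,"grip": 1},{"dx": -14,"dy": -43.4,"dz": 0,"turn": 0,"grip": 1},{"dx": -14,"dy": -43.4,"dz": 0,"turn": 0,"grip": 1},{"dx": -14,"dy": -43.4,"dz": 0,"turn": 0,"grip": 1},{"dx": -14,"dy": -43.4,"dz": 0,"turn": 0,"grip": 1},{"dx": -14,"dy": -43.4,"dz": 0,"turn": 0,"grip": 1},{"dx": -14,"dy": -43.4,"dz": 0,"turn": 0,"grip": 1},{"dx": -14,"dy": -43.4,"dz": 0,"turn": 0,"grip": 1},{"dx": -14,"dy": -43.4,"dz": 0,"turn": 0,"grip": 1},{"dx": -14,"dy": -43.4,"dz": 0,"turn": 0,"grip": 1},{"dx": -14,"dy": -43.4,"dz": 0,"turn": 0,"grip": 1}])

```text
clock: 2.95
tool_pos: [0.4521, -0.2505, 0.2841]
eef_rot: [0.203, 0.979, 0.0, 0.0]
contact_force: [0.7, -0.1, 0.4]
opening: 1.002
```

send_rows(series=[{"dx": 0,"dy": 0,"dz": 0,"turn": 0.147,"grip": 1},{"dx": 0,"dy": 0,"dz": 0,"turn": 0.147,"grip": 1},{"dx": 0,"dy": 0,"dz": 0,"turn": 0.147,"grip": 1},{"dx": 0,"dy": 0,"dz": 0,"turn": 0.147,"grip": 1},{"dx": 0,"dy": 0,"dz": 0,"turn": 0.147,"grip": 1},{"dx": 0,"dy": 0,"dz": 0,"turn": 0.147,"grip": 1},{"dx": 0,"dy": 0,"dz": 0,"turn": 0.147,"grip": 1},{"dx": 0,"dy": 0,"dz": 0,"turn": 0.147,"grip": 1},{"dx": 0,"dy": 0,"dz": 0,"turn": 0.147,"grip": 1},{"dx": 0,"dy": 0,"dz": 0,"turn": 0.147,"grip": 1},{"dx": 0,"dy": 0,"dz": 0,"turn": 0.147,"grip": 1},{"dx": 0,"dy": 0,"dz": 0,"turn": 0.147,"grip": 1},{"dx": 0,"dy": 0,"dz": 0,"turn": 0.147,"grip": 1},{"dx": 0,"dy": 0,"dz": 0,"turn": 0.147,"grip": 1},{"dx": 0,"dy": 0,"dz": 0,"turn": 0.147,"grip": 1},{"dx": 0,"dy": 0,"dz": 0,"turn": 0.147,"grip": 1}])

```text
clock: 4.55
tool_pos: [0.4525, -0.2485, 0.2839]
eef_rot: [0.982, 0.186, 0.0, -0.0]
contact_force: [0.6, 0.0, 0.1]
opening: 0.998
```

```bash
python3 -c "
from h import *
togo([.455,-.25,.28],-68)
p=snapshot('wrist'); save(p,'w1'); s,R=st()
print('cam in tool', R.T@(-np.array(p['R']).T@p['t']-s['tool_pos']))
for t in ['linchpin','ring','block']:
  for r in regions_of(p,t): print(t,r['score'],r['extent'])
np.savez('w1.npz',**p)"
```

```text
t 4.55 tcp [ 452.5 -248.5  283.9] yaw_y -68.51 tilt [0.0004 0.0002] F [0.59 0.02 0.14] M [-0.03  0.15  0.03] op 87.8 q [ 0.11  0.48  0.48  1.81 -0.28  0.92 -0.48]
togo tool mm [1.8 2.3 3.9] dist 4.8
turn tool rad (short way) -0.0088
t 4.6 tcp [ 452.6 -248.5  283.8] yaw_y -68.8 tilt [0.0003 0.0001] F [ 0.34  0.98 -0.54] M [-0.01  0.11  0.05] op 87.9 q [ 0.11  0.48  0.48  1.81 -0.28  0.92 -0.49]
cam in tool [ 0.07382883 -0.00021148 -0.17764449]
linchpin 0.96 [293.1, 159.5, 341.0, 229.2]
linchpin 0.92 [138.6, 157.8, 207.0, 217.1]
linchpin 0.77 [406.4, 109.2, 484.4, 175.3]
linchpin 0.74 [373.7, 206.6, 435.7, 285.3]
linchpin 0.66 [223.8, 0.2, 302.3, 55.1]
ring 0.88 [293.3, 169.9, 337.0, 228.9]
ring 0.8 [138.3, 162.5, 194.5, 208.4]
ring 0.75 [384.6, 235.1, 436.3, 241.4]
ring 0.67 [238.7, 1.0, 268.9, 39.1]
ring 0.62 [408.2, 110.2, 440.0, 164.4]
block 0.77 [281.9, 124.2, 356.1, 206.0]
```

View pics/w1.png

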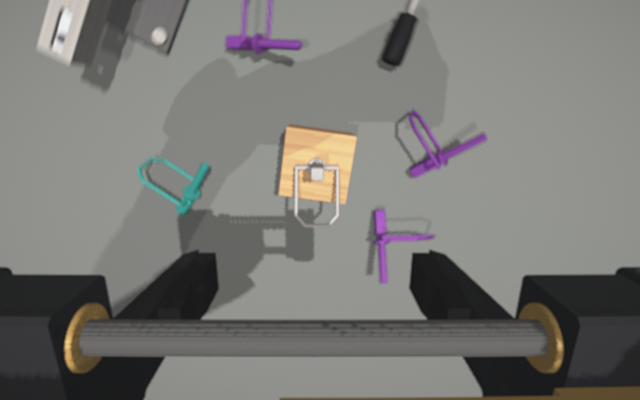

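```bash
cat > fit.py <<'E'
from h import *
from scipy.optimize import minimize
def ringmodel(x,y,yaw,a,z0=.055,hz=.006,straight=.045):
    # pin axis xy, yaw (rad) of pin x; returns world pts along ring
    P=[]
    for u in np.linspace(.006,straight,15): P+=[[-u,.0235],[-u,-.0235]]
    for f in np.linspace(0,1,6): 
        u=straight+(.066-straight)*f; w=.0235+(.013-.0235)*f; P+=[[-u,w],[-u,-w]]
    for w in np.linspace(-.013,.013,9): P.append([-.066,w])
    P=np.array(P); u=-P[:,0]
    L=np.c_[-u*np.cos(a),P[:,1],hz-u*np.sin(a)]
    c,s=np.cos(yaw),np.sin(yaw)
    return np.c_[x+c*L[:,0]-s*L[:,1],y+s*L[:,0]+c*L[:,1],z0+L[:,2]]
E
python3 - <<'E'
from fit import *
p=dict(np.load('w1.npz'))
p["img"]; save(p,"w1c",(265,110,365,240),4)
C=cloud(p)
# block top
z=C[:,:,2]; m=(abs(z-.055)<.006); m[:110]=0;m[235:]=0;m[:,:260]=0;m[:,370:]=0
P=C[m]; r=cv2.minAreaRect((P[:,:2]*1000).astype(np.float32)); print(r,np.median(P[:,2]))
m=(z>.09)&(z<.11)
m[:110]=0;m[235:]=0;m[:,:260]=0;m[:,370:]=0
P=C[m];print(len(P),np.median(P,0),P.min(0),P.max(0)); r=cv2.minAreaRect((P[:,:2]*1000).astype(np.float32)); print(r)
E
```

```text
((455.3153381347656, -251.21310424804688), (80.33882141113281, 80.09359741210938), 14.39709758758545) 0.05483100037015115
193 [ 0.45591759 -0.25084852  0.09945614] [ 0.44721447 -0.25937303  0.09010266] [ 0.46345048 -0.24283692  0.10161565]
((455.4017639160156, -250.94415283203125), (13.470321655273438, 13.65827751159668), 21.407087326049805)
```

View pics/w1c.png

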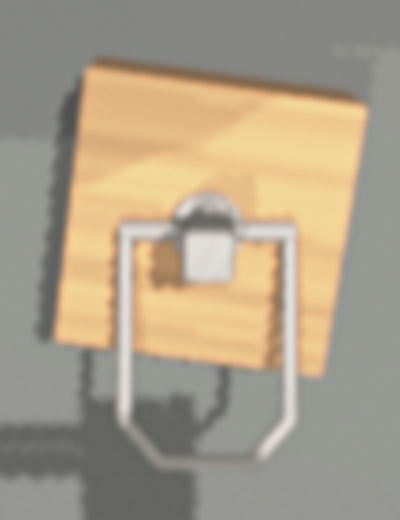

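The close crop shows the steel pin's post at about (317,170) with the ring pointing down the image. The post is at (455.4, -250.9) mm, yaw 21.4°, top at 0.100 m, which matches the size given.

```bash
python3 -c "
from h import *
togo([.4555,-.251,.072],-68.6)"
```

```text
t 4.75 tcp [ 452.5 -248.5  283.8] yaw_y -67.96 tilt [0.     0.0001] F [-0.15  0.09  1.62] M [-0.02  0.11  0.05] op 88.1 q [ 0.11  0.48  0.48  1.81 -0.27  0.92 -0.48]
togo tool mm [  1.8   3.5 211.8] dist 211.8
turn tool rad (short way) 0.0112
```

send_rows(series=[{"dx": 1.8,"dy": 3.5,"dz": 0,"turn": 0.007,"grip": 1},{"dx": 0,"dy": 0,"dz": 40,"turn": 0,"grip": 1},{"dx": 0,"dy": 0,"dz": 40,"turn": 0,"grip": 1},{"dx": 0,"dy": 0,"dz": 40,"turn": 0,"grip": 1},{"dx": 0,"dy": 0,"dz": 35,"turn": 0,"grip": 1},{"dx": 0,"dy": 0,"dz": 20,"turn": 0,"grip": 1},{"dx": 0,"dy": 0,"dz": 0,"turn": 0,"grip": 1},{"dx": 0,"dy": 0,"dz": 0,"turn": 0,"grip": 1}])

```text
clock: 5.55
tool_pos: [0.4557, -0.2518, 0.1091]
eef_rot: [0.983, 0.186, 0.0, 0.0]
contact_force: [1.1, -0.7, 0.0]
opening: 1.002
```

```bash
python3 -c "
from h import *
togo([.4555,-.251,.072],-68.6)
p=snapshot('wrist'); save(p,'w2'); p=snapshot('side'); save(p,'s2',(260,200,400,330),4)"
```

```text
t 5.55 tcp [ 455.7 -251.8  109.1] yaw_y -68.56 tilt [0.0005 0.    ] F [ 1.11 -0.72  0.04] M [-0.01  0.14  0.01] op 88.2 q [ 0.23  0.73  0.31  1.99 -0.44  0.49 -0.34]
togo tool mm [ 0.  -0.8 37.1] dist 37.1
turn tool rad (short way) 0.0006
```

View pics/w2.png

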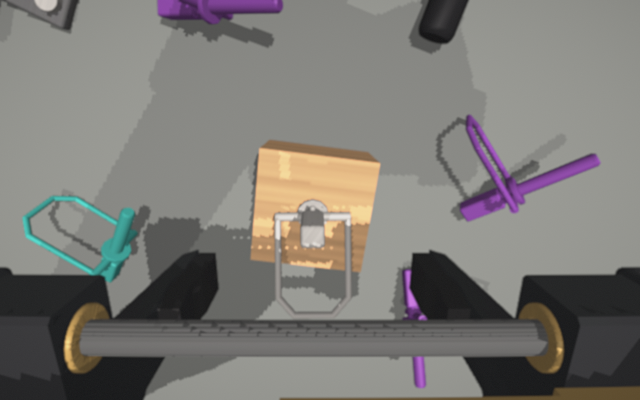

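View pics/s2.png

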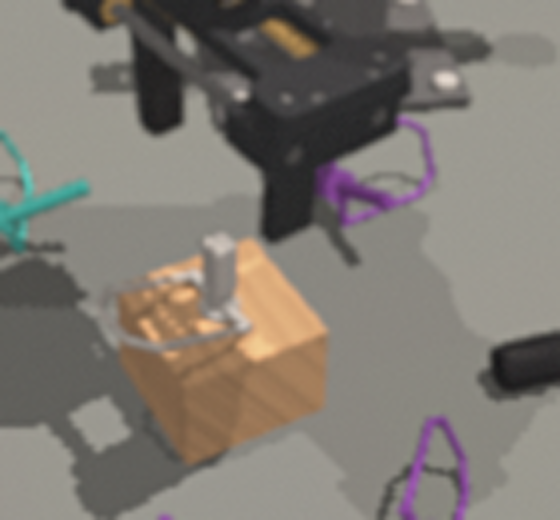

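The wrist view shows the post at (313,225), centred between the fingers, with the ring well clear. I go down and grip.

send_rows(series=[{"dx": 0,"dy": 0,"dz": 20,"turn": 0,"grip": 1},{"dx": 0,"dy": -0.8,"dz": 14,"turn": 0,"grip": 1},{"dx": 0,"dy": 0,"dz": 3,"turn": 0,"grip": 1},{"dx": 0,"dy": 0,"dz": 0,"turn": 0,"grip": 1},{"dx": 0,"dy": 0,"dz": 0,"turn": 0,"grip": 1}])

```text
clock: 6.15
tool_pos: [0.4558, -0.251, 0.0728]
eef_rot: [0.983, 0.186, 0.001, 0.001]
contact_force: [-0.2, -0.5, -0.7]
opening: 1.001
```

```bash
python3 -c "
from h import *
togo([.4555,-.251,.072],-68.6)"
```

```text
t 6.15 tcp [ 455.8 -251.    72.8] yaw_y -68.58 tilt [ 0.0018 -0.0009] F [-0.23 -0.53 -0.7 ] M [-0.02  0.11 -0.02] op 88.1 q [ 0.26  0.79  0.25  2.01 -0.48  0.4  -0.31]
togo tool mm [-0.3 -0.1  0.8] dist 0.9
turn tool rad (short way) 0.0004
```

send_rows(force=25, series=[{"dx": 0,"dy": 0,"dz": 0.5,"turn": 0,"grip": 0.4},{"dx": 0,"dy": 0,"dz": 0,"turn": 0,"grip": 0.2},{"dx": 0,"dy": 0,"dz": 0,"turn": 0,"grip": 0},{"dx": 0,"dy": 0,"dz": 0,"turn": 0,"grip": 0},{"dx": 0,"dy": 0,"dz": 0,"turn": 0,"grip": 0},{"dx": 0,"dy": 0,"dz": 0,"turn": 0,"grip": 0},{"dx": 0,"dy": 0,"dz": 0,"turn": 0,"grip": 0},{"dx": 0,"dy": 0,"dz": 0,"turn": 0,"grip": 0}])

```text
clock: 6.95
tool_pos: [0.4551, -0.2505, 0.0713]
eef_rot: [0.983, 0.186, -0.0, -0.0]
contact_force: [-1.0, -0.6, 0.1]
opening: 0.294
```

```bash
python3 -c "
from h import *
togo([.4555,-.251,.072],-68.6)"
```

```text
t 6.95 tcp [ 455.1 -250.5   71.3] yaw_y -68.58 tilt [-0.      0.0001] F [-1.01 -0.64  0.06] M [-0.05  0.12  0.01] op 25.9 q [ 0.26  0.79  0.25  2.01 -0.48  0.4  -0.31]
togo tool mm [ 0.2  0.6 -0.7] dist 1.0
turn tool rad (short way) 0.0003
```

send_rows(force=25, series=[{"dx": 0,"dy": 0,"dz": 0,"turn": 0,"grip": 0},{"dx": 0,"dy": 0,"dz": 0,"turn": 0,"grip": 0},{"dx": 0,"dy": 0,"dz": 0,"turn": 0,"grip": 0},{"dx": 0,"dy": 0,"dz": 0,"turn": 0,"grip": 0}])

```text
clock: 7.35
tool_pos: [0.4551, -0.2505, 0.0713]
eef_rot: [0.983, 0.186, 0.0, -0.0]
contact_force: [-0.7, 0.1, -0.2]
opening: 0.007
```

```bash
python3 -c "
from h import *
st()"
```

```text
t 7.35 tcp [ 455.1 -250.5   71.3] yaw_y -68.58 tilt [0.0001 0.    ] F [-0.68  0.12 -0.17] M [-0.04  0.12  0.01] op 0.6 q [ 0.26  0.79  0.25  2.01 -0.48  0.4  -0.31]
```

```bash
python3 -c "
from h import *
st()
p=snapshot('wrist'); save(p,'w3'); p=snapshot('side'); save(p,'s3',(260,200,400,330),4)"
```

```text
t 7.35 tcp [ 455.1 -250.5   71.3] yaw_y -68.58 tilt [0.0001 0.    ] F [-0.68  0.12 -0.17] M [-0.04  0.12  0.01] op 0.6 q [ 0.26  0.79  0.25  2.01 -0.48  0.4  -0.31]
```

View pics/w3.png

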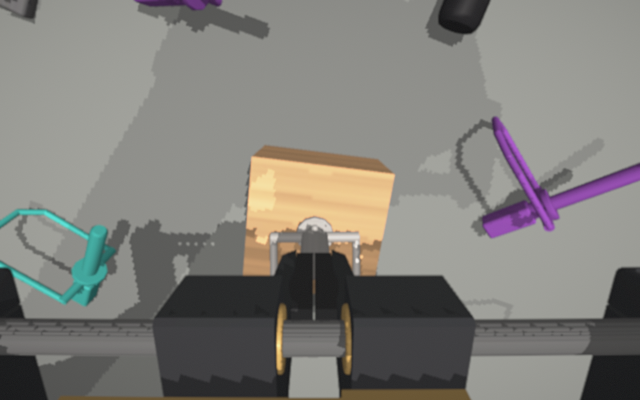

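View pics/s3.png

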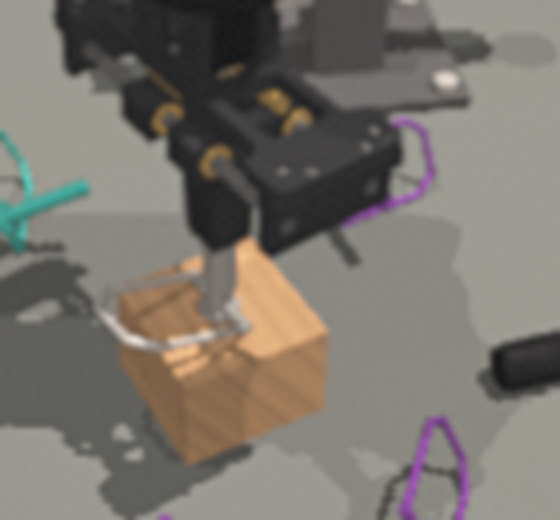

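```bash
python3 -c "
from h import *
s,R=st()
for n in ['side','wrist','top']:
  p=snapshot(n); T=s['tool_pos']; 
  print(n,'tcp px',proj(p,T),'grasp',proj(p,T-R[:,2]*.019), 'posttop',proj(p,[.4555,-.251,.100]))
  C=cloud(p)
  if n=='side':
    for v in range(252,282,2): print(v,[ (u,np.round(C[v,u]*1000).astype(int).tolist()) for u in range(308,324,4)])
  if n=='wrist':
    for v in range(215,290,6): print(v,[ (u,np.round(C[v,u]*1000).astype(int).tolist()) for u in (300,313,326)])
  if n=='top': save(p,'t3',(380,180,460,260),7)
"
```

```text
t 7.45 tcp [ 455.1 -250.5   71.3] yaw_y -68.59 tilt [0.     0.0001] F [-0.11 -0.24 -0.06] M [-0.06  0.14 -0.04] op 0.6 q [ 0.26  0.79  0.25  2.01 -0.48  0.4  -0.31]
side tcp px [[314.49954195 270.83715374]] grasp [[314.44675858 263.72949824]] posttop [[314.67737497 260.1416469 ]]
252 [(308, [443, -247, 120]), (312, [-9223372036854775808, -9223372036854775808, -9223372036854775808]), (316, [455, -265, 132]), (320, [463, -262, 128])]
254 [(308, [443, -247, 115]), (312, [447, -263, 128]), (316, [455, -264, 127]), (320, [464, -261, 123])]
256 [(308, [443, -246, 109]), (312, [448, -262, 121]), (316, [455, -265, 123]), (320, [464, -259, 116])]
258 [(308, [443, -246, 104]), (312, [448, -260, 115]), (316, [455, -264, 117]), (320, [464, -260, 111])]
260 [(308, [466, -137, 1]), (312, [448, -262, 112]), (316, [455, -264, 112]), (320, [479, -204, 55])]
262 [(308, [465, -145, 2]), (312, [448, -261, 105]), (316, [457, -256, 99]), (320, [477, -211, 56])]
264 [(308, [451, -209, 54]), (312, [449, -255, 95]), (316, [457, -257, 95]), (320, [475, -216, 55])]
266 [(308, [449, -216, 56]), (312, [449, -255
[... 1374 characters left out ...]
3, [462, -248, 97]), (326, [463, -254, 95])]
257 [(300, [461, -242, 107]), (313, [463, -247, 106]), (326, [466, -252, 109])]
263 [(300, [462, -242, 114]), (313, [460, -248, 107]), (326, [465, -252, 113])]
269 [(300, [461, -242, 119]), (313, [458, -249, 107]), (326, [466, -252, 119])]
275 [(300, [462, -242, 124]), (313, [456, -250, 109]), (326, [465, -252, 123])]
281 [(300, [462, -243, 129]), (313, [453, -251, 109]), (326, [465, -252, 129])]
287 [(300, [462, -243, 133]), (313, [451, -252, 110]), (326, [465, -252, 134])]
top tcp px [[415.09370955 217.92945706]] grasp [[416.53892119 216.54773669]] posttop [[417.4685646  215.63106718]]<string>:9: RuntimeWarning: invalid value encountered in cast
```

View pics/t3.png

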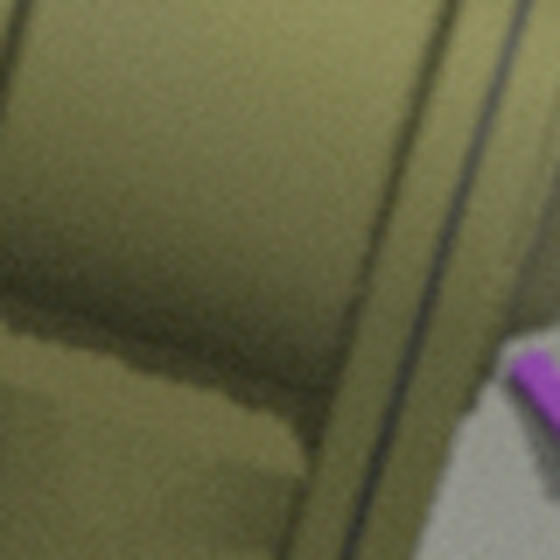

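```bash
python3 -c "
from h import *
p=dict(np.load('w1.npz')); C=cloud(p)
T=np.array([.4526,-.2485,.2838]); yaw=np.radians(-68.3); y=np.array([np.cos(yaw),np.sin(yaw),0]); z=np.array([0,0,-1.]); x=np.cross(y,z); R=np.c_[x,y,z]
L=(C-T)@R*1000
for v in range(252,300,6): print(v,[(u,np.round(L[v,u]).tolist()) for u in (190,205,213,416,425)])
p=snapshot('wrist'); s,R=st(); L=(cloud(p)-s['tool_pos'])@R*1000
m=(p['depth']>0)&(p['img'].max(2)<60)&(L[:,:,2]<20); 
for v in range(245,300,4): print(v,[(u,np.round(L[v,u]).tolist()) for u in (285,300,313,326,340)])
save(p,'w3c',(250,200,380,330),5)
"
```

```text
252 [(190, [11.0, -54.0, -35.0]), (205, [-130.0, -154.0, 284.0]), (213, [-130.0, -143.0, 285.0]), (416, [-131.0, 145.0, 284.0]), (425, [-131.0, 158.0, 284.0])]
258 [(190, [10.0, -52.0, -40.0]), (205, [9.0, -47.0, -37.0]), (213, [8.0, -44.0, -36.0]), (416, [8.0, 45.0, -36.0]), (425, [9.0, 48.0, -39.0])]
264 [(190, [10.0, -51.0, -44.0]), (205, [9.0, -45.0, -44.0]), (213, [6.0, -44.0, -36.0]), (416, [6.0, 45.0, -38.0]), (425, [9.0, 46.0, -45.0])]
270 [(190, [10.0, -49.0, -50.0]), (205, [9.0, -44.0, -48.0]), (213, [4.0, -44.0, -38.0]), (416, [5.0, 44.0, -40.0]), (425, [9.0, 45.0, -48.0])]
276 [(190, [9.0, -48.0, -54.0]), (205, [6.0, -44.0, -48.0]), (213, [1.0, -44.0, -39.0]), (416, [2.0, 44.0, -41.0]), (425, [7.0, 45.0, -51.0])]
282 [(190, [9.0, -46.0, -59.0]), (205, [3.0, -44.0, -48.0]), (213, [-2.0, -44.0, -38.0]), (416, [-1.0, 44.0, -42.0]), (425, [5.0, 44.0, -53.0])]
288 [(190, [8.0, -45.0, -62.0]), (205, [1.0, -44.0, -49.0]), (213, [-4.0, -44.0, -40.0]), (416, [-4.0, 45.0, -41.0]), (425, [2.0, 45.0, -52.0])]
294 [(190, [6.0, -45.0, -62.0]), (205, [-1.0, -44.0, -51.0]), (213, [-7.0, 
[... 1517 characters left out ...]
[10.0, -10.0, -60.0]), (300, [9.0, -5.0, -58.0]), (313, [-1.0, -0.0, -38.0]), (326, [9.0, 5.0, -58.0]), (340, [10.0, 10.0, -60.0])]
285 [(285, [10.0, -10.0, -62.0]), (300, [9.0, -5.0, -61.0]), (313, [-3.0, -0.0, -39.0]), (326, [9.0, 5.0, -60.0]), (340, [10.0, 10.0, -62.0])]
289 [(285, [10.0, -10.0, -66.0]), (300, [9.0, -5.0, -63.0]), (313, [-5.0, -0.0, -39.0]), (326, [9.0, 5.0, -63.0]), (340, [10.0, 10.0, -66.0])]
293 [(285, [10.0, -10.0, -69.0]), (300, [9.0, -5.0, -66.0]), (313, [-7.0, -0.0, -39.0]), (326, [9.0, 5.0, -66.0]), (340, [10.0, 9.0, -69.0])]
297 [(285, [10.0, -9.0, -72.0]), (300, [8.0, -5.0, -68.0]), (313, [-9.0, -0.0, -40.0]), (326, [9.0, 5.0, -69.0]), (340, [11.0, 9.0, -72.0])]
```

View pics/w3c.png

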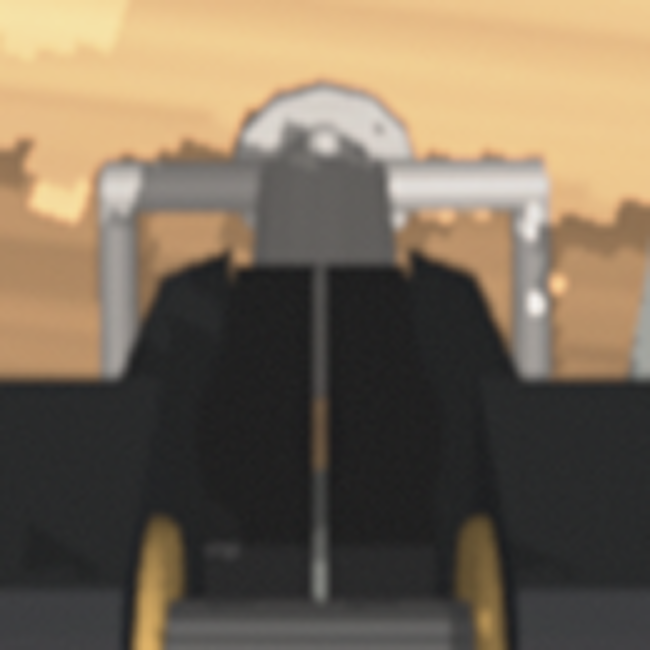

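The camera depths disagree with the reported TCP. The real fingertips are about 35 mm above it along the tool axis, so the fingers closed just above the post (seen at (313,250), tips at z≈0.106 m). I open, go 34 mm lower and check the tips against the collar before gripping.

send_rows(series=[{"dx": 0,"dy": 0,"dz": 0,"turn": 0,"grip": 1},{"dx": 0,"dy": 0,"dz": 0,"turn": 0,"grip": 1},{"dx": 0,"dy": 0,"dz": 0,"turn": 0,"grip": 1},{"dx": 0,"dy": 0,"dz": 0,"turn": 0,"grip": 1},{"dx": 0,"dy": 0,"dz": 0,"turn": 0,"grip": 1},{"dx": 0,"dy": 0,"dz": 0,"turn": 0,"grip": 1},{"dx": 0,"dy": 0,"dz": 10,"turn": 0,"grip": 1},{"dx": 0,"dy": 0,"dz": 10,"turn": 0,"grip": 1},{"dx": 0,"dy": 0,"dz": 8,"turn": 0,"grip": 1},{"dx": 0,"dy": 0,"dz": 3,"turn": 0,"grip": 1},{"dx": 0,"dy": 0,"dz": 0,"turn": 0,"grip": 1}])

```text
clock: 8.75
tool_pos: [0.4546, -0.2503, 0.0395]
eef_rot: [0.983, 0.186, -0.001, -0.001]
contact_force: [0.5, -0.1, 0.5]
opening: 0.979
```

```bash
python3 -c "
from h import *
s,R=st()
p=snapshot('wrist'); save(p,'w4'); C=cloud(p); L=(C-s['tool_pos'])@R*1000
for v in range(246,280,4): print(v,[(u,np.round(L[v,u]).tolist(),round(float(C[v,u,2]*1000))) for u in (205,213,416,421)])
p=snapshot('side'); save(p,'s4',(260,200,400,330),4)"
```

```text
t 8.75 tcp [ 454.6 -250.3   39.5] yaw_y -68.59 tilt [-0.0012  0.0008] F [ 0.46 -0.07  0.47] M [-0.01  0.13 -0.01] op 86.1 q [ 0.29  0.85  0.21  2.02 -0.5   0.33 -0.29]Traceback (most recent call last):
  File "<string>", line 5, in <module>
    for v in range(246,280,4): print(v,[(u,np.round(L[v,u]).tolist(),round(float(C[v,u,2]*1000))) for u in (205,213,416,421)])
                                                                     ~~~~~^^^^^^^^^^^^^^^^^^^^^^
ValueError: cannot convert float NaN to integer
```

View pics/w4.png

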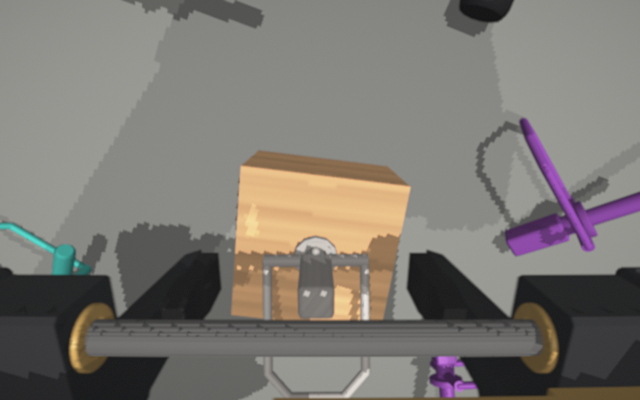

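The wrist view shows the post at (315,285) midway between fingertips at (219,255) and (409,255), and the hinge wires are clear of the fingers' path. Next I close.

send_rows(force=25, series=[{"dx": 0.5,"dy": 0,"dz": 2,"turn": 0,"grip": 1},{"dx": 0,"dy": 0,"dz": 0,"turn": 0,"grip": 0.5},{"dx": 0,"dy": 0,"dz": 0,"turn": 0,"grip": 0},{"dx": 0,"dy": 0,"dz": 0,"turn": 0,"grip": 0},{"dx": 0,"dy": 0,"dz": 0,"turn": 0,"grip": 0},{"dx": 0,"dy": 0,"dz": 0,"turn": 0,"grip": 0},{"dx": 0,"dy": 0,"dz": 0,"turn": 0,"grip": 0},{"dx": 0,"dy": 0,"dz": 0,"turn": 0,"grip": 0},{"dx": 0,"dy": 0,"dz": 0,"turn": 0,"grip": 0},{"dx": 0,"dy": 0,"dz": 0,"turn": 0,"grip": 0}])

```text
clock: 9.8
tool_pos: [0.4556, -0.2503, 0.0383]
eef_rot: [0.983, 0.186, 0.0, -0.0]
contact_force: [-0.0, 0.8, 1.3]
opening: 0.21
```

```bash
python3 -c "
from h import *
s,R=st()
p=snapshot('wrist'); save(p,'w5'); 
p=snapshot('side'); save(p,'s5',(260,200,400,330),4)"
```

```text
t 9.8 tcp [ 455.6 -250.3   38.3] yaw_y -68.58 tilt [0.     0.0001] F [-0.04  0.77  1.3 ] M [ 0.05  0.16 -0.02] op 18.5 q [ 0.29  0.85  0.2   2.02 -0.5   0.32 -0.29]
```

View pics/w5.png

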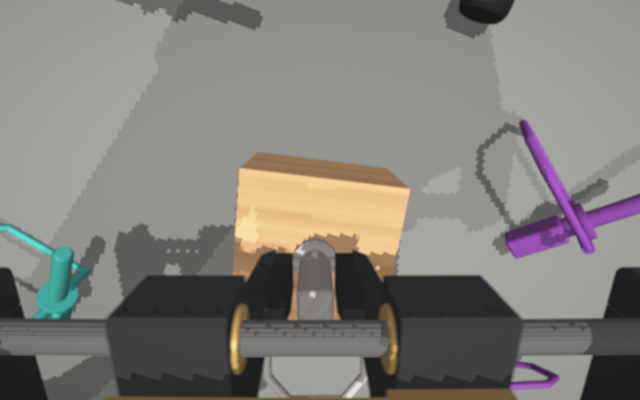

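View pics/s5.png

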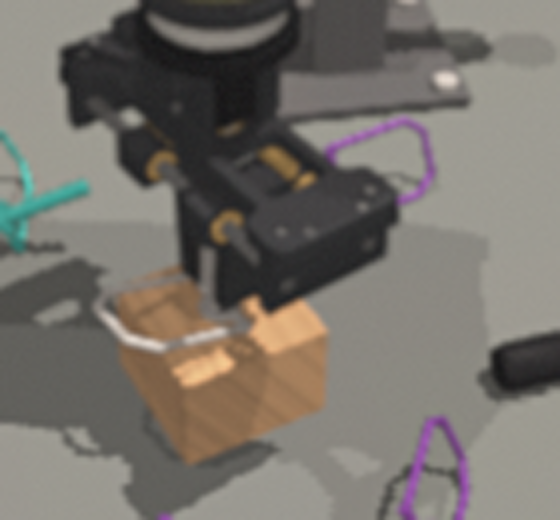

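Still closing; a few rows more, then lift straight up.

send_rows(force=25, series=[{"dx": 0,"dy": 0,"dz": 0,"turn": 0,"grip": 0},{"dx": 0,"dy": 0,"dz": 0,"turn": 0,"grip": 0},{"dx": 0,"dy": 0,"dz": 0,"turn": 0,"grip": 0},{"dx": 0,"dy": 0,"dz": 0,"turn": 0,"grip": 0}])

```text
clock: 10.3
tool_pos: [0.4557, -0.2505, 0.0383]
eef_rot: [0.983, 0.186, 0.0, 0.0]
contact_force: [0.2, -0.4, -0.5]
opening: 0.154
```

```bash
python3 -c "
from h import *
s,R=st()"
```

```text
t 10.3 tcp [ 455.7 -250.5   38.3] yaw_y -68.59 tilt [ 0.0002 -0.0003] F [ 0.25 -0.45 -0.5 ] M [-0.14  0.02  0.04] op 13.5 q [ 0.29  0.85  0.2   2.02 -0.5   0.32 -0.29]
```

send_rows(force=25, series=[{"dx": 0,"dy": 0,"dz": -5,"turn": 0,"grip": 0},{"dx": 0,"dy": 0,"dz": -10,"turn": 0,"grip": 0},{"dx": 0,"dy": 0,"dz": -15,"turn": 0,"grip": 0},{"dx": 0,"dy": 0,"dz": -20,"turn": 0,"grip": 0},{"dx": 0,"dy": 0,"dz": -20,"turn": 0,"grip": 0},{"dx": 0,"dy": 0,"dz": -20,"turn": 0,"grip": 0},{"dx": 0,"dy": 0,"dz": -20,"turn": 0,"grip": 0},{"dx": 0,"dy": 0,"dz": -20,"turn": 0,"grip": 0},{"dx": 0,"dy": 0,"dz": -10,"turn": 0,"grip": 0},{"dx": 0,"dy": 0,"dz": 0,"turn": 0,"grip": 0},{"dx": 0,"dy": 0,"dz": 0,"turn": 0,"grip": 0}])

```text
clock: 11.4
tool_pos: [0.4552, -0.2498, 0.178]
eef_rot: [0.983, 0.186, -0.0, -0.0]
contact_force: [0.1, -0.5, -1.9]
opening: 0.156
```

```bash
cat > hitch.py <<'E'
from h import *
def hitch(p):
    C=cloud(p); z=C[:,:,2]
    m=(abs(z-.094)<.006)&(C[:,:,0]>.45)&(C[:,:,0]<.585)&(abs(C[:,:,1]-.022)<.035)
    P=C[m]; return P,m
E
python3 -c "
from hitch import *
s,R=st()
p=snapshot('side'); save(p,'s6',(240,140,400,300),4)
p=snapshot('top'); save(p,'t6',(240,100,360,260),5)
P,m=hitch(p); print(len(P)); print(cv2.minAreaRect((P[:,:2]*1000).astype(np.float32)))
np.savez('t6.npz',**p)
"
```

```text
t 11.4 tcp [ 455.2 -249.8  178. ] yaw_y -68.57 tilt [-0.0007  0.0008] F [ 0.06 -0.47 -1.93] M [-0.02  0.12 -0.03] op 13.7 q [ 0.17  0.63  0.4   1.93 -0.38  0.66 -0.39]
737
((524.4157104492188, 20.43915557861328), (51.0179443359375, 121.04444885253906), 89.80307006835938)
```

View pics/s6.png

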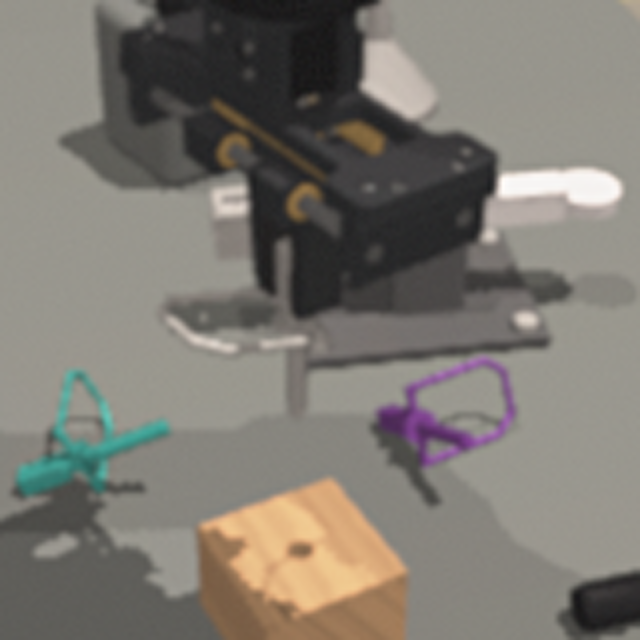

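View pics/t6.png

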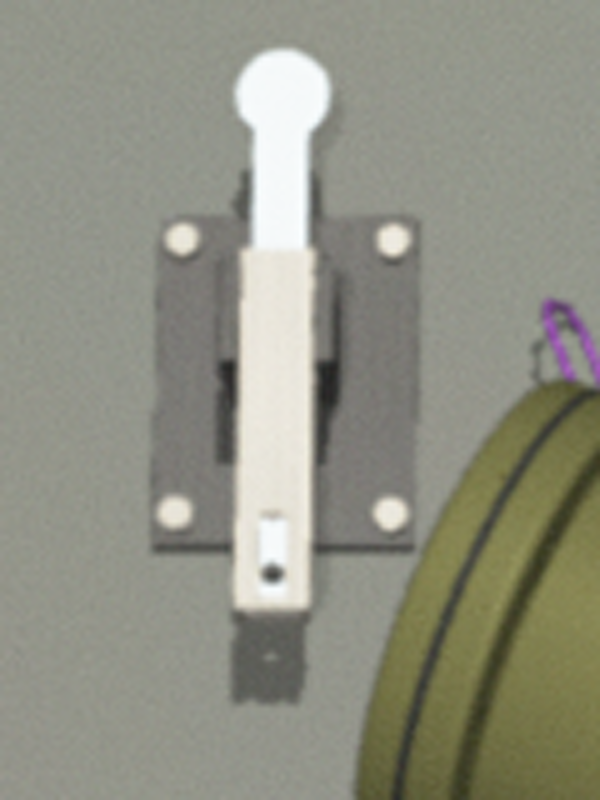

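The side crop shows the pin hanging plumb in the gripper, its ring at (235,330) pointing left, and the block left empty. The top crop shows the slot from (272,515) to (272,598), the hole at (272,573) and the open end at row 610.

```bash
python3 -c "
from hitch import *
p=dict(np.load('t6.npz'))
f=lambda a,z: world(p,np.array(a,float)/5+[240,100]-0.4,z=z)*1000
e=f([[234,608],[311,610],[242,248],[316,248],[272,515],[272,598],[272,556]],.094); print(np.round(e,1))
print('hole',f([[272,573]],.0885))
print('yaw edges',[np.degrees(np.arctan2(*(e[i+2]-e[i])[[1,0]])) for i in(0,1)])
b=f([[183,239],[393,239],[174,513],[390,513]],.012);print('bolts',b); print([np.degrees(np.arctan2(*(b[i]-b[i+2])[[1,0]])) for i in(0,1)],[np.degrees(np.arctan2(*(b[i]-b[i+1])[[1,0]]))-90 for i in(0,2)])
"
```

```text
[[467.2  47.6  94. ]
 [463.6  12.7  94. ]
 [637.8  33.   94. ]
 [635.1  -1.7  94. ]
 [509.   27.4  94. ]
 [470.5  30.   94. ]
 [489.9  28.7  94. ]]
hole [[483.02098275  29.48524943  88.5       ]]
yaw edges [np.float64(-4.908101718992467), np.float64(-4.792366380076217)]
bolts [[670.72770876  66.11123861  12.        ]
 [662.31938276 -39.3713544   12.        ]
 [530.50613498  78.87232009  12.        ]
 [522.16939718 -27.12513029  12.        ]]
[np.float64(-5.199967008278225), np.float64(-4.993788151939436)] [np.float64(-4.557577289534166), np.float64(-4.497076233111869)]
```

```bash
python3 -c "
from h import *
togo([.483,.0295,.178],-94.8)"
```

```text
t 11.5 tcp [ 454.9 -249.8  177.4] yaw_y -68.57 tilt [-0.0018  0.0011] F [ 0.31  0.66 -2.37] M [-0.    0.1  -0.04] op 14.0 q [ 0.17  0.63  0.4   1.93 -0.38  0.66 -0.39]
togo tool mm [ 128.2 -249.7   -0.3] dist 280.7
turn tool rad (short way) 0.4578
```

send_rows(force=25, series=[{"dx": 5,"dy": -10,"dz": 0,"turn": 0,"grip": 0},{"dx": 10,"dy": -20,"dz": 0,"turn": 0,"grip": 0},{"dx": 15,"dy": -30,"dz": 0,"turn": 0,"grip": 0},{"dx": 17,"dy": -33,"dz": 0,"turn": 0,"grip": 0},{"dx": 17,"dy": -33,"dz": 0,"turn": 0,"grip": 0},{"dx": 17,"dy": -33,"dz": 0,"turn": 0,"grip": 0},{"dx": 17,"dy": -33,"dz": 0,"turn": 0,"grip": 0},{"dx": 15,"dy": -28,"dz": 0,"turn": 0,"grip": 0},{"dx": 10,"dy": -20,"dz": 0,"turn": 0,"grip": 0},{"dx": 5.2,"dy": -9.7,"dz": 0,"turn": 0,"grip": 0},{"dx": 0,"dy": 0,"dz": 0,"turn": 0.1,"grip": 0},{"dx": 0,"dy": 0,"dz": 0,"turn": 0.1,"grip": 0},{"dx": 0,"dy": 0,"dz": 0,"turn": 0.1,"grip": 0},{"dx": 0,"dy": 0,"dz": 0,"turn": 0.1,"grip": 0},{"dx": 0,"dy": 0,"dz": 0,"turn": 0.058,"grip": 0},{"dx": 0,"dy": 0,"dz": 0,"turn": 0,"grip": 0},{"dx": 0,"dy": 0,"dz": 0,"turn": 0,"grip": 0}])

```text
clock: 13.2
tool_pos: [0.4834, 0.0286, 0.1781]
eef_rot: [0.999, -0.042, -0.0, 0.0]
contact_force: [0.2, 1.1, -2.6]
opening: 0.157
```

```bash
python3 -c "
from h import *
togo([.483,.0295,.178],-94.8)
p=snapshot('wrist'); save(p,'w7'); np.savez('w7.npz',**p); 
p=snapshot('side'); save(p,'s7',(250,130,410,250),5); np.savez('s7.npz',**p)"
```

```text
t 13.2 tcp [483.4  28.6 178.1] yaw_y -94.78 tilt [-0.0006 -0.0003] F [ 0.19  1.06 -2.64] M [-0.03  0.15  0.04] op 13.8 q [-0.52  0.63  0.6   2.04 -0.59  0.65 -1.18]
togo tool mm [-0.5 -0.9  0.1] dist 1.0
turn tool rad (short way) 0.0004
```

View pics/w7.png

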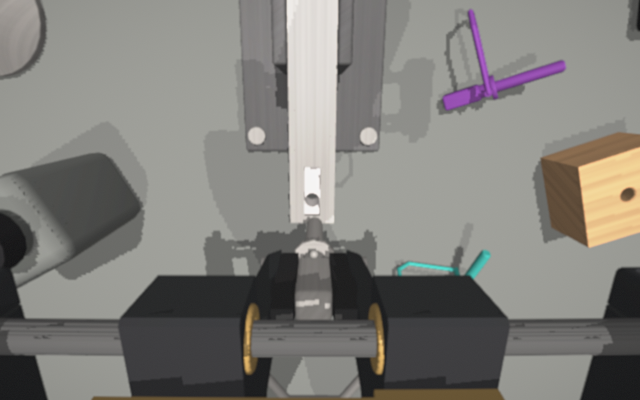

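View pics/s7.png

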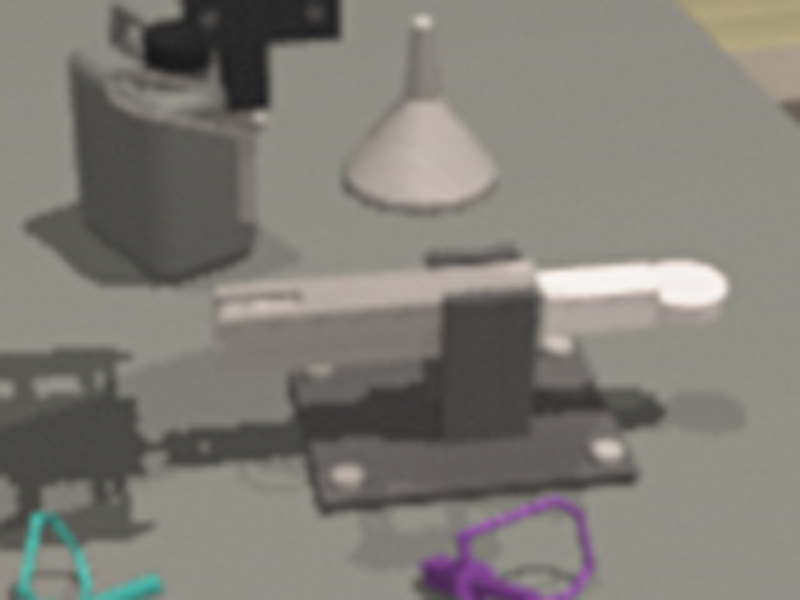

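```bash
python3 -c "
from h import *
p=dict(np.load('w7.npz')); save(p,'w7c',(265,150,365,300),5)"
```

```text
(no output)
```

View pics/w7c.png

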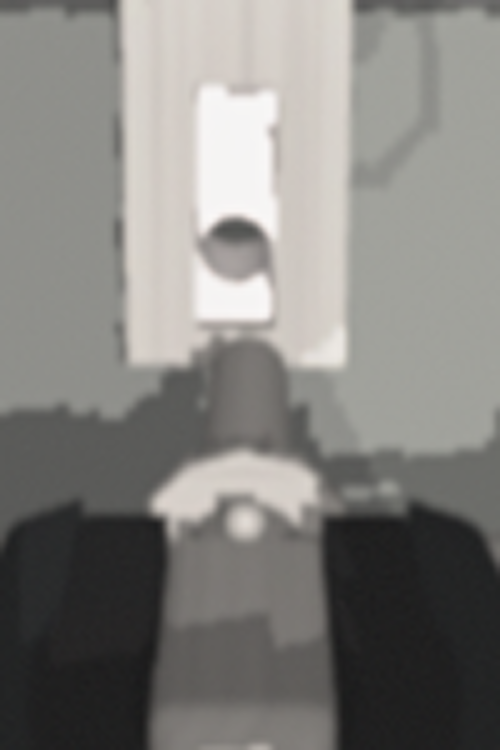

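```bash
cat > pinfit.py <<'E'
from h import *
def tl(p,T,yawdeg):
    yaw=np.radians(yawdeg); y=np.array([np.cos(yaw),np.sin(yaw),0]); z=np.array([0,0,-1.]); R=np.c_[np.cross(y,z),y,z]
    return (cloud(p)-T)@R*1000
E
python3 -c "
from pinfit import *
p=dict(np.load('w7.npz')); L=tl(p,np.array([.4834,.0288,.1779]),-94.8)
for v in range(216,256,2):
  row=L[v,295:335]; m=(abs(row[:,1])<16)&(abs(row[:,0])<16)&(row[:,2]<60); 
  us=np.where(m)[0]+295
  if len(us): r=row[m]; print(v,us.min(),us.max(),'y',np.round([r[:,1].min(),r[:,1].max(),(r[:,1].min()+r[:,1].max())/2],1),'x',round(r[:,0].max(),1),'z',np.round(np.median(r[:,2]),1))
C=cloud(p)
f=lambda a,z: world(p,np.array(a,float)/5+[265,150]-.4,z=z)*1000
print('slot far/near',f([[238,85],[234,327],[128,365],[347,365],[237,365]],.094)); print('hole',f([[237,248]],.0885))
"
```

```text
218 310 318 y [-1.8  3.2  0.7] x 4.7 z 32.0
220 308 320 y [-3.1  4.5  0.7] x 4.8 z 28.4
222 307 321 y [-3.7  5.1  0.7] x 4.5 z 26.1
224 307 321 y [-3.6  5.   0.7] x 4.7 z 21.4
226 307 322 y [-3.5  5.7  1.1] x 4.6 z 17.7
228 306 322 y [-4.2  5.5  0.7] x 5.0 z 15.5
230 306 322 y [-4.1  5.4  0.7] x 4.7 z 12.0
232 306 322 y [-4.   5.4  0.7] x 4.8 z 8.1
234 306 322 y [-3.9  5.3  0.7] x 4.8 z 5.0
236 306 322 y [-3.9  5.2  0.7] x 4.9 z 1.8
238 306 322 y [-3.8  5.1  0.7] x 10.4 z -1.1
240 306 322 y [-3.3  4.5  0.6] x 10.6 z -19.1
242 302 326 y [-5.2  6.4  0.6] x 10.3 z -20.4
244 299 328 y [-6.8  7.3  0.3] x 9.0 z -20.2
246 297 330 y [-7.7  8.3  0.3] x 8.3 z -20.4
248 295 332 y [-8.7  9.4  0.3] x 7.0 z -20.5
250 295 333 y [-8.6  9.7  0.6] x 9.5 z -20.7
252 295 334 y [-8.6 10.4  0.9] x 9.0 z -21.1
254 295 334 y [-7.9  9.5  0.8] x 9.0 z -23.7
slot far/near [[510.67231151  27.07968143  94.        ]
 [472.88041985  30.89149035  94.        ]
 [468.03310986  47.95049756  94.        ]
 [465.18070278  13.79896119  94.        ]
 [466.61441972  30.95310287  94.        ]]
hole [[484.02326702  29.50037441  88.5       ]]
```

send_rows(force=25, series=[{"dx": 0.8,"dy": -1.5,"dz": 8,"turn": 0,"grip": 0},{"dx": 0,"dy": 0,"dz": 12,"turn": 0,"grip": 0},{"dx": 0,"dy": 0,"dz": 10,"turn": 0,"grip": 0},{"dx": 0,"dy": 0,"dz": 8,"turn": 0,"grip": 0},{"dx": 0,"dy": 0,"dz": 3,"turn": 0,"grip": 0},{"dx": 0,"dy": 0,"dz": 0,"turn": 0,"grip": 0},{"dx": 0,"dy": 0,"dz": 0,"turn": 0,"grip": 0}])

```text
clock: 14.0
tool_pos: [0.4849, 0.0302, 0.1375]
eef_rot: [0.999, -0.042, 0.0, -0.0]
contact_force: [-0.8, 0.5, -2.2]
opening: 0.157
```

```bash
python3 -c "
from h import *
togo([.4842,.0302,.1383],-94.8)
p=snapshot('wrist'); save(p,'w8c',(265,150,365,300),5); np.savez('w8.npz',**p); 
p=snapshot('side'); save(p,'s8',(250,130,350,210),8); np.savez('s8.npz',**p)"
```

```text
t 14.0 tcp [484.9  30.2 137.5] yaw_y -94.83 tilt [0.0004 0.    ] F [-0.8   0.53 -2.18] M [0.02 0.12 0.01] op 13.8 q [-0.47  0.69  0.52  2.07 -0.66  0.55 -1.13]
togo tool mm [-0.7  0.1 -0.8] dist 1.1
turn tool rad (short way) -0.0006
```

View pics/w8c.png

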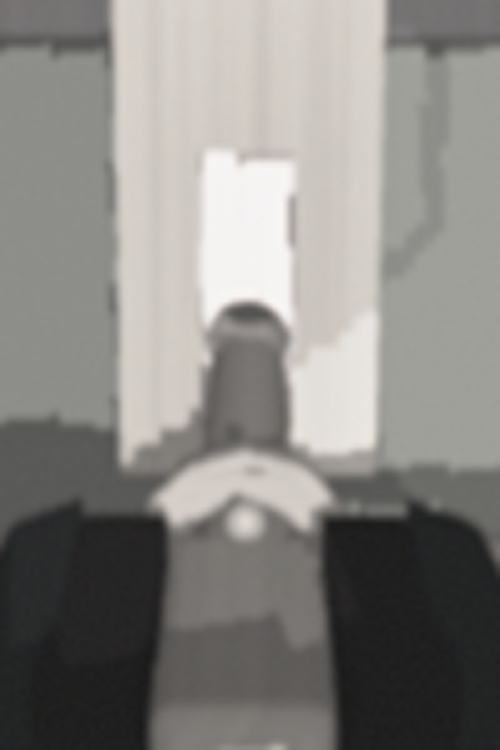

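View pics/s8.png

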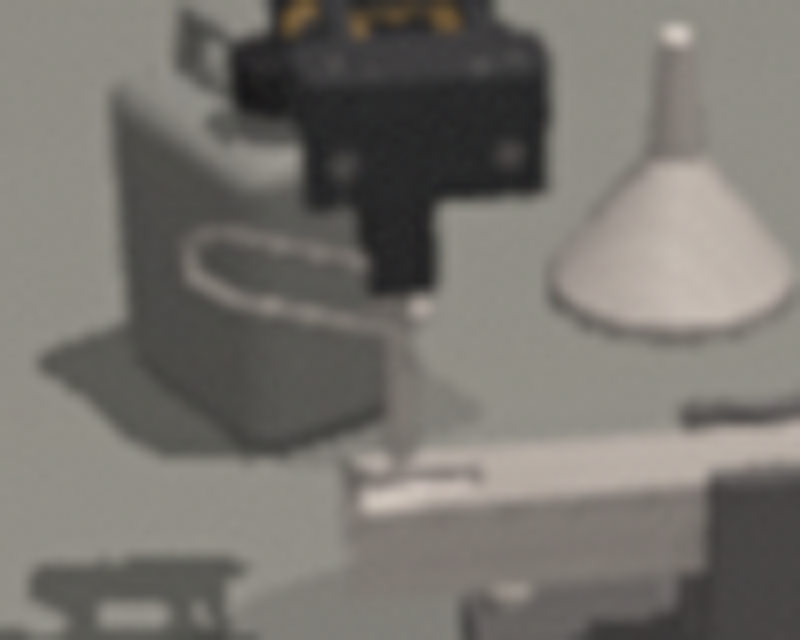

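```bash
python3 -c "
from pinfit import *
p=dict(np.load('w8.npz')); s,R=st(); T=s['tool_pos']
f=lambda a,z: (world(p,np.array(a,float)/5+[265,150]-.4,z=z)-T)@R*1000
print('hole far rim',f([[248,303]],.0885),'slot far',f([[248,150]],.094),'near corners end',f([[122,470],[378,470]],.094))
print('slot sides',f([[203,230],[293,230]],.094),'far sides',f([[203,155],[296,157]],.094))
L=tl(p,T,-94.8)
for v in range(216,244,2):
  row=L[v,295:335]; m=(abs(row[:,1])<16)&(abs(row[:,0])<16)&(row[:,2]<36); 
  us=np.where(m)[0]+295
  if len(us): r=row[m]; print(v,us.min(),us.max(),'y',np.round([r[:,1].min(),r[:,1].max(),(r[:,1].min()+r[:,1].max())/2],1),'x',round(r[:,0].max(),1),'z',np.round(np.median(r[:,2]),1))
"
```

```text
t 14.1 tcp [485.   30.3 137.7] yaw_y -94.83 tilt [0.0009 0.0001] F [ 0.02 -0.63 -2.47] M [-0.01  0.12 -0.03] op 13.8 q [-0.47  0.69  0.52  2.07 -0.66  0.55 -1.13]
hole far rim [[ 3.97144971  0.7441499  49.15575445]] slot far [[26.07950463  0.7147137  43.67508152]] near corners end [[-17.8522394  -16.21242265  43.63929302]
 [-17.85070693  18.24733814  43.63397627]]
slot sides [[15.53773081 -5.08986832 43.66676274]
 [15.53894631  6.53511263 43.66496975]] far sides [[25.428266   -5.02570805 43.67539817]
 [25.16912233  6.84117021 43.67334027]]
218 310 318 y [-1.9  3.1  0.6] x 4.6 z 32.4
220 308 320 y [-3.2  4.3  0.6] x 4.3 z 29.1
222 307 321 y [-3.8  4.9  0.6] x 4.6 z 26.1
224 307 321 y [-3.7  4.9  0.6] x 4.3 z 21.7
226 307 322 y [-3.7  5.6  0.9] x 4.7 z 19.1
228 306 322 y [-4.3  5.4  0.5] x 4.5 z 16.0
230 306 322 y [-4.2  5.3  0.5] x 4.6 z 11.6
232 306 322 y [-4.2  5.2  0.5] x 4.4 z 8.5
234 306 322 y [-4.1  5.2  0.5] x 4.5 z 6.3
236 306 322 y [-4.   5.1  0.6] x 4.4 z 3.1
238 307 322 y [-3.3  5.   0.8] x 4.5 z -0.7
240 306 322 y [-3.4  4.4  0.5] x 10.4 z -18.6
242 302 326 y [-5.3  6.3  0.5] x 10.0 z -19.9
```

The tip and the hole's rim line up sideways. The hole centre is 1.4 mm to -x of the pin axis, so I shift by that and feel downward in small steps.

send_rows(force=25, series=[{"dx": -1.4,"dy": 0.1,"dz": 0,"turn": 0,"grip": 0},{"dx": 0,"dy": 0,"dz": 4,"turn": 0,"grip": 0},{"dx": 0,"dy": 0,"dz": 4,"turn": 0,"grip": 0},{"dx": 0,"dy": 0,"dz": 3,"turn": 0,"grip": 0},{"dx": 0,"dy": 0,"dz": 0,"turn": 0,"grip": 0},{"dx": 0,"dy": 0,"dz": 0,"turn": 0,"grip": 0}])

```text
clock: 14.7
tool_pos: [0.4832, 0.0303, 0.1262]
eef_rot: [0.999, -0.042, -0.0, 0.0]
contact_force: [0.3, 0.1, -2.8]
opening: 0.156
```

```bash
python3 -c "
from pinfit import *
s,R=st(); p=snapshot('wrist'); save(p,'w9c',(265,150,365,300),5)"
```

```text
t 14.7 tcp [483.2  30.3 126.2] yaw_y -94.83 tilt [-0.0003  0.    ] F [ 0.32  0.09 -2.82] M [0.01 0.2  0.01] op 13.8 q [-0.46  0.71  0.5   2.08 -0.68  0.52 -1.11]
```

View pics/w9c.png

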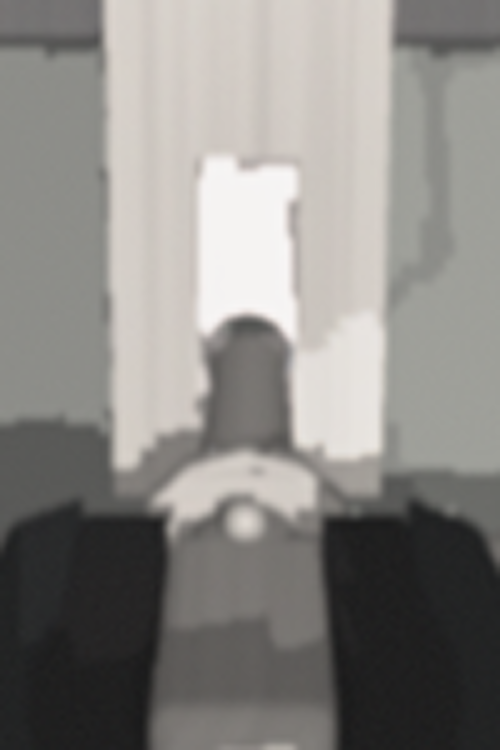

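send_rows(force=25, series=[{"dx": 0.2,"dy": 0,"dz": 1.5,"turn": 0,"grip": 0},{"dx": 0,"dy": 0,"dz": 1.5,"turn": 0,"grip": 0},{"dx": 0,"dy": 0,"dz": 1,"turn": 0,"grip": 0},{"dx": 0,"dy": 0,"dz": 0,"turn": 0,"grip": 0}])

```text
clock: 15.15
tool_pos: [0.4833, 0.0304, 0.1222]
eef_rot: [0.999, -0.042, -0.0, -0.0]
contact_force: [-0.5, 0.8, -2.6]
opening: 0.157
```

```bash
python3 -c "
from pinfit import *
s,R=st()"
```

```text
t 15.15 tcp [483.3  30.4 122.2] yaw_y -94.82 tilt [-0.0003  0.0001] F [-0.5   0.76 -2.56] M [0.01 0.13 0.01] op 13.8 q [-0.45  0.71  0.49  2.08 -0.69  0.51 -1.1 ]
```

send_rows(force=25, series=[{"dx": 0,"dy": 0,"dz": 1,"turn": 0,"grip": 0},{"dx": 0,"dy": 0,"dz": 1,"turn": 0,"grip": 0},{"dx": 0,"dy": 0,"dz": 1,"turn": 0,"grip": 0},{"dx": 0,"dy": 0,"dz": 0,"turn": 0,"grip": 0}])

```text
clock: 15.55
tool_pos: [0.4833, 0.0304, 0.1192]
eef_rot: [0.999, -0.042, -0.0, -0.0]
contact_force: [0.5, 0.1, -2.0]
opening: 0.159
```

```bash
python3 -c "
from pinfit import *
s,R=st(); p=snapshot('wrist'); save(p,'w10c',(265,150,365,300),5)"
```

```text
t 15.55 tcp [483.3  30.4 119.2] yaw_y -94.82 tilt [-0.0002  0.0001] F [ 0.51  0.14 -2.  ] M [-0.01  0.12  0.04] op 14.0 q [-0.45  0.72  0.48  2.09 -0.69  0.5  -1.1 ]
```

View pics/w10c.png

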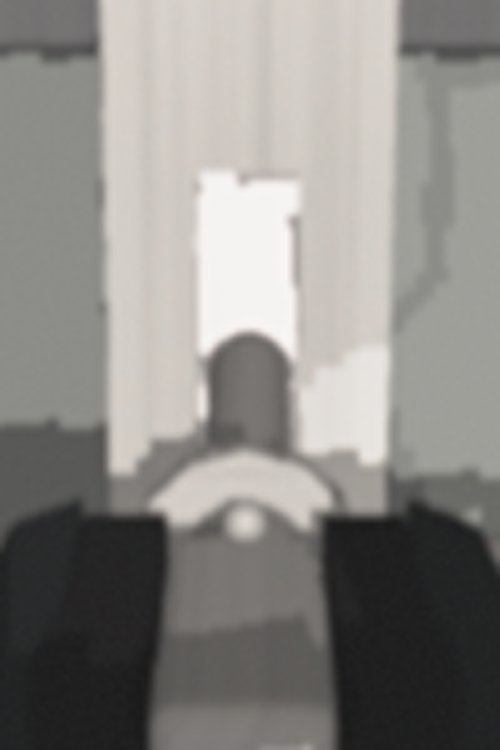

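The pin has entered the hole: the tip is at about 84 mm with no contact force. I continue in checked steps; seating should come at a reported z of about 77.

send_rows(force=25, series=[{"dx": 0,"dy": 0,"dz": 2,"turn": 0,"grip": 0},{"dx": 0,"dy": 0,"dz": 2,"turn": 0,"grip": 0},{"dx": 0,"dy": 0,"dz": 2,"turn": 0,"grip": 0},{"dx": 0,"dy": 0,"dz": 2,"turn": 0,"grip": 0},{"dx": 0,"dy": 0,"dz": 2,"turn": 0,"grip": 0},{"dx": 0,"dy": 0,"dz": 0,"turn": 0,"grip": 0}])

```text
clock: 16.2
tool_pos: [0.4833, 0.0304, 0.109]
eef_rot: [0.999, -0.042, -0.0, -0.0]
contact_force: [-0.6, -0.4, -2.4]
opening: 0.154
```

```bash
python3 -c "
from pinfit import *
s,R=st()"
```

```text
t 16.2 tcp [483.3  30.4 109. ] yaw_y -94.82 tilt [-0.0005  0.0001] F [-0.56 -0.41 -2.41] M [-0.    0.12  0.06] op 13.5 q [-0.43  0.73  0.46  2.09 -0.71  0.47 -1.08]
```

send_rows(force=25, series=[{"dx": 0,"dy": 0,"dz": 2,"turn": 0,"grip": 0},{"dx": 0,"dy": 0,"dz": 2,"turn": 0,"grip": 0},{"dx": 0,"dy": 0,"dz": 2,"turn": 0,"grip": 0},{"dx": 0,"dy": 0,"dz": 2,"turn": 0,"grip": 0},{"dx": 0,"dy": 0,"dz": 2,"turn": 0,"grip": 0},{"dx": 0,"dy": 0,"dz": 2,"turn": 0,"grip": 0},{"dx": 0,"dy": 0,"dz": 0,"turn": 0,"grip": 0}])

```text
clock: 16.9
tool_pos: [0.4833, 0.0304, 0.097]
eef_rot: [0.999, -0.042, -0.0, -0.0]
contact_force: [0.1, -0.4, -2.4]
opening: 0.159
```

```bash
python3 -c "
from pinfit import *
s,R=st()"
```

```text
t 16.9 tcp [483.3  30.4  97. ] yaw_y -94.82 tilt [-0.0004  0.0001] F [ 0.09 -0.36 -2.42] M [-0.04  0.16  0.01] op 14.0 q [-0.42  0.75  0.43  2.1  -0.73  0.44 -1.07]
```

send_rows(force=25, series=[{"dx": 0,"dy": 0,"dz": 2,"turn": 0,"grip": 0},{"dx": 0,"dy": 0,"dz": 2,"turn": 0,"grip": 0},{"dx": 0,"dy": 0,"dz": 2,"turn": 0,"grip": 0},{"dx": 0,"dy": 0,"dz": 2,"turn": 0,"grip": 0},{"dx": 0,"dy": 0,"dz": 2,"turn": 0,"grip": 0},{"dx": 0,"dy": 0,"dz": 2,"turn": 0,"grip": 0},{"dx": 0,"dy": 0,"dz": 2,"turn": 0,"grip": 0},{"dx": 0,"dy": 0,"dz": 2,"turn": 0,"grip": 0},{"dx": 0,"dy": 0,"dz": 0,"turn": 0,"grip": 0}])

```text
clock: 17.8
tool_pos: [0.4833, 0.0304, 0.0811]
eef_rot: [0.999, -0.042, -0.0, -0.0]
contact_force: [0.0, 0.6, -2.5]
opening: 0.156
```

```bash
python3 -c "
from pinfit import *
s,R=st(); p=snapshot('side'); save(p,'s11',(250,130,350,210),8);p=snapshot('wrist'); save(p,'w11')"
```

```text
t 17.8 tcp [483.3  30.4  81.1] yaw_y -94.82 tilt [-0.0004  0.0001] F [ 0.02  0.61 -2.47] M [0.   0.1  0.02] op 13.7 q [-0.39  0.77  0.39  2.11 -0.75  0.4  -1.05]
```

View pics/s11.png

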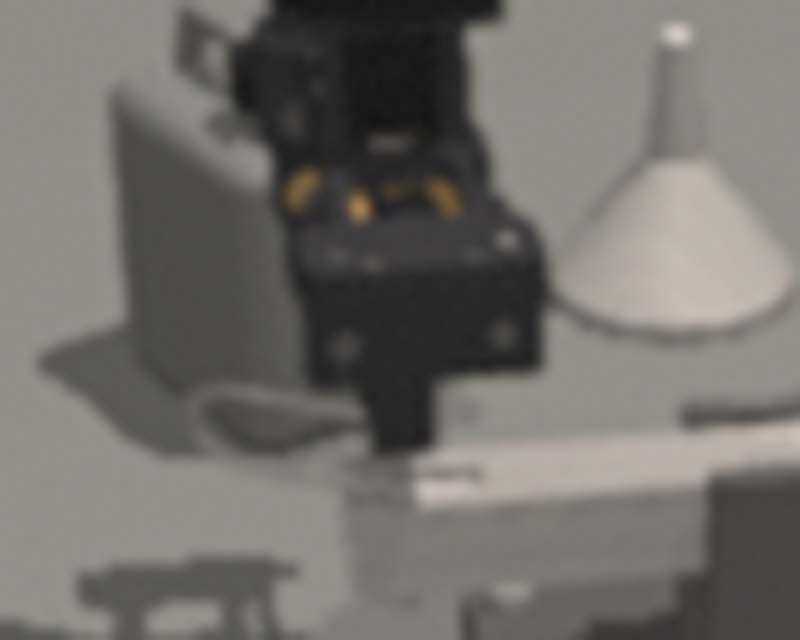

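send_rows(force=25, series=[{"dx": 0,"dy": 0,"dz": 1,"turn": 0,"grip": 0},{"dx": 0,"dy": 0,"dz": 1,"turn": 0,"grip": 0},{"dx": 0,"dy": 0,"dz": 0.7,"turn": 0,"grip": 0},{"dx": 0,"dy": 0,"dz": 0,"turn": 0,"grip": 0}])

```text
clock: 18.3
tool_pos: [0.4834, 0.0304, 0.0785]
eef_rot: [0.999, -0.042, -0.0, -0.0]
contact_force: [-0.0, 0.6, -2.7]
opening: 0.153
```

send_rows(force=25, series=[{"dx": 0,"dy": 0,"dz": 0.5,"turn": 0,"grip": 0},{"dx": 0,"dy": 0,"dz": 0,"turn": 0,"grip": 0}])

```text
clock: 18.5
tool_pos: [0.4834, 0.0304, 0.0781]
eef_rot: [0.999, -0.042, -0.0, -0.0]
contact_force: [0.0, 0.1, -2.0]
opening: 0.155
```

send_rows(force=25, series=[{"dx": 0,"dy": 0,"dz": 0.5,"turn": 0,"grip": 0},{"dx": 0,"dy": 0,"dz": 0,"turn": 0,"grip": 0}])

```text
clock: 18.7
tool_pos: [0.4834, 0.0304, 0.0776]
eef_rot: [0.999, -0.042, -0.0, -0.0]
contact_force: [-0.4, -0.4, -2.4]
opening: 0.158
```

send_rows(force=25, series=[{"dx": 0,"dy": 0,"dz": 0.4,"turn": 0,"grip": 0},{"dx": 0,"dy": 0,"dz": 0,"turn": 0,"grip": 0}])

```text
clock: 18.9
tool_pos: [0.4835, 0.0303, 0.0773]
eef_rot: [0.999, -0.042, 0.0, -0.0]
contact_force: [0.3, 0.1, 0.5]
opening: 0.158
```

The force along z rose by about 3 N at reported z 77.3, as predicted, so the collar is home. I release and lift.

send_rows(series=[{"dx": 0,"dy": 0,"dz": 0,"turn": 0,"grip": 0.4},{"dx": 0,"dy": 0,"dz": 0,"turn": 0,"grip": 0.4},{"dx": 0,"dy": 0,"dz": 0,"turn": 0,"grip": 0.4},{"dx": 0,"dy": 0,"dz": 0,"turn": 0,"grip": 0.4},{"dx": 0,"dy": 0,"dz": -5,"turn": 0,"grip": 0.4},{"dx": 0,"dy": 0,"dz": -15,"turn": 0,"grip": 0.4},{"dx": 0,"dy": 0,"dz": -20,"turn": 0,"grip": 0.4},{"dx": 0,"dy": 0,"dz": -20,"turn": 0,"grip": 0.4},{"dx": 0,"dy": 0,"dz": -10,"turn": 0,"grip": 0.4},{"dx": 0,"dy": 0,"dz": 0,"turn": 0,"grip": 0}])

```text
clock: 19.9
tool_pos: [0.4843, 0.0304, 0.1483]
eef_rot: [0.999, -0.042, 0.001, -0.0]
contact_force: [-0.9, -0.6, 0.2]
opening: 0.331
```

```bash
python3 -c "
from pinfit import *
s,R=st(); p=snapshot('side'); save(p,'s12',(250,130,350,210),8);p=snapshot('wrist'); save(p,'w12'); np.savez('w12.npz',**p)
L=(cloud(p)-s['tool_pos'])@R*1000; C=cloud(p)
m=(C[:,:,2]>.125)&(C[:,:,2]<.145)&(abs(L[:,:,0])<25)&(abs(L[:,:,1])<15)
P=C[m]*1000; print(len(P), np.median(P,0) if len(P) else '', cv2.minAreaRect(P[:,:2].astype(np.float32)) if len(P) else '')
"
```

```text
t 19.9 tcp [484.3  30.4 148.3] yaw_y -94.81 tilt [0.0027 0.0002] F [-0.88 -0.59  0.21] M [0.02 0.21 0.06] op 29.1 q [-0.49  0.67  0.55  2.06 -0.64  0.57 -1.14]
709 [485.48743998  30.06557017 138.23381765] ((483.28948974609375, 30.110931396484375), (13.892489433288574, 14.029330253601074), 84.70919799804688)
```

View pics/s12.png

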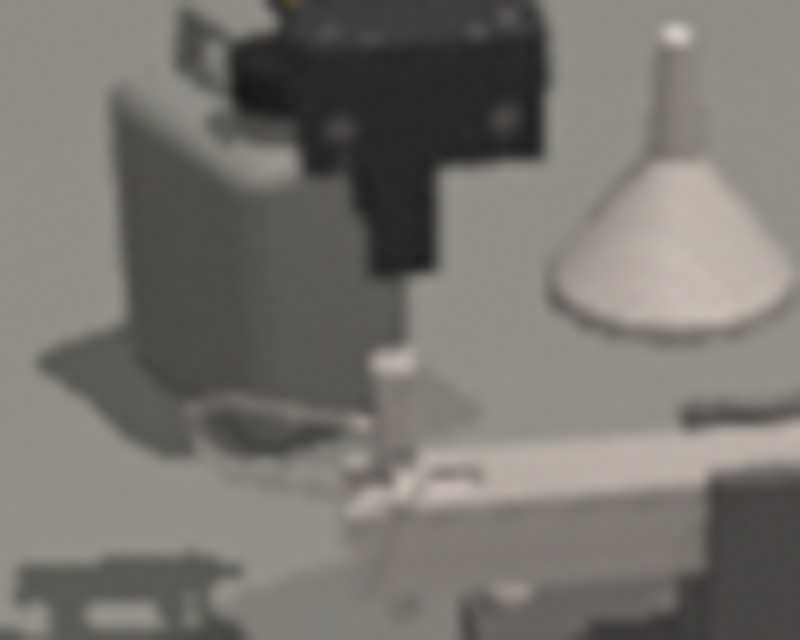

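View pics/w12.png

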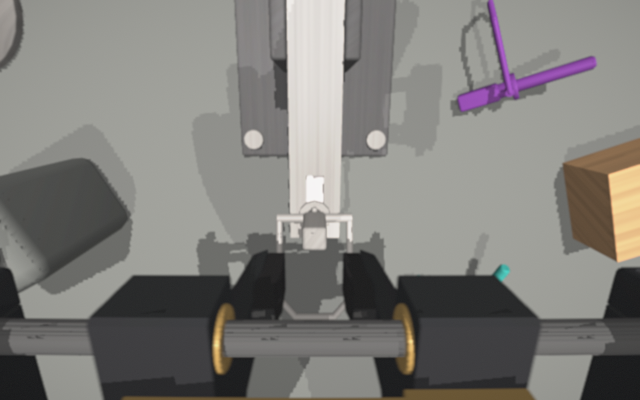

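The pin is seated: the post is at (483.3, 30.1) mm, its top at 0.138 m, yaw about -5°, and its tip shows under the sleeve at (405,600) in the side crop. Before pushing the ring I check the gripper's underside for clearance to the post.

```bash
python3 -c "
from pinfit import *
p=dict(np.load('w12.npz')); L=tl(p,np.array([.4843,.0304,.1483]),-94.8)
for v in (278,284,290,300,310,330,350,370): print(v,[(u,np.round(L[v,u]).tolist()) for u in (110,150,190,215,300,420,450)])
sel=L[(L[:,:,2]<-30)]; 
for lo in range(-160,-30,10):
  q=sel[(sel[:,2]>=lo)&(sel[:,2]<lo+10)]
  if len(q): print(lo,len(q),np.round(np.percentile(q,[1,99],axis=0)).tolist())
"
python3 -c "
from h import *
togo([.4833-.9962*.059,.0301+.0872*.059,.130],-94.8)"
```

```text
278 [(110, [-100.0, -210.0, 150.0]), (150, [34.0, -38.0, -102.0]), (190, [34.0, -29.0, -102.0]), (215, [33.0, -23.0, -101.0]), (300, [-99.0, -14.0, 148.0]), (420, [33.0, 25.0, -102.0]), (450, [33.0, 33.0, -101.0])]
284 [(110, [-107.0, -210.0, 148.0]), (150, [33.0, -37.0, -105.0]), (190, [34.0, -28.0, -105.0]), (215, [33.0, -22.0, -105.0]), (300, [-106.0, -14.0, 149.0]), (420, [33.0, 25.0, -104.0]), (450, [34.0, 31.0, -105.0])]
290 [(110, [-114.0, -212.0, 150.0]), (150, [32.0, -37.0, -106.0]), (190, [33.0, -28.0, -107.0]), (215, [34.0, -21.0, -108.0]), (300, [-113.0, -14.0, 149.0]), (420, [33.0, 24.0, -107.0]), (450, [33.0, 30.0, -107.0])]
300 [(110, [34.0, -42.0, -112.0]), (150, [33.0, -35.0, -110.0]), (190, [33.0, -26.0, -111.0]), (215, [33.0, -21.0, -111.0]), (300, [-125.0, -14.0, 149.0]), (420, [34.0, 22.0, -112.0]), (450, [33.0, 29.0, -111.0])]
310 [(110, [34.0, -41.0, -116.0]), (150, [33.0, -33.0, -115.0]), (190, [33.0, -25.0, -115.0]), (215, [33.0, -20.0, -114.0]), (300, [-138.0, -14.0, 150.0]), (420, [33.0, 21.0, -115.0]), (450, [33.0, 27.0, -115.0])]
330 [(110, [31.0, -39.0, 
[... 688 characters left out ...]
-66.0, -120.0], [34.0, 69.0, -110.0]]
-110 12575 [[-2.0, -78.0, -110.0], [34.0, 78.0, -100.0]]
-100 4025 [[-9.0, -79.0, -100.0], [34.0, 80.0, -91.0]]
-90 519 [[-11.0, -24.0, -90.0], [11.0, 24.0, -80.0]]
-80 1646 [[-10.0, -26.0, -80.0], [11.0, 26.0, -70.0]]
-70 1181 [[7.0, -28.0, -70.0], [11.0, 28.0, -60.0]]
-60 1430 [[-9.0, -27.0, -60.0], [10.0, 27.0, -50.0]]
-50 955 [[-9.0, -26.0, -50.0], [10.0, 26.0, -40.0]]
-40 656 [[-9.0, -26.0, -40.0], [10.0, 25.0, -30.0]]
t 20.0 tcp [483.2  30.6 146.9] yaw_y -94.8 tilt [-0.0003  0.0003] F [0.1  0.07 0.01] M [-0.02  0.19  0.  ] op 21.2 q [-0.49  0.68  0.54  2.07 -0.64  0.57 -1.14]
togo tool mm [-58.9   0.3  16.9] dist 61.3
turn tool rad (short way) -0.0
```

send_rows(series=[{"dx": -10,"dy": 0,"dz": 0,"turn": 0,"grip": 0},{"dx": -15,"dy": 0,"dz": 0,"turn": 0,"grip": 0},{"dx": -15,"dy": 0,"dz": 0,"turn": 0,"grip": 0},{"dx": -12,"dy": 0.3,"dz": 0,"turn": 0,"grip": 0},{"dx": -7,"dy": 0,"dz": 0,"turn": 0,"grip": 0},{"dx": 0,"dy": 0,"dz": 8,"turn": 0,"grip": 0},{"dx": 0,"dy": 0,"dz": 12,"turn": 0,"grip": 0},{"dx": 0,"dy": 0,"dz": 12,"turn": 0,"grip": 0},{"dx": 0,"dy": 0,"dz": 8,"turn": 0,"grip": 0},{"dx": 0,"dy": 0,"dz": 0,"turn": 0,"grip": 0},{"dx": 0,"dy": 0,"dz": 0,"turn": 0,"grip": 0}])

```text
clock: 21.1
tool_pos: [0.4247, 0.0348, 0.107]
eef_rot: [0.999, -0.042, -0.0, 0.0]
contact_force: [0.1, -0.7, -0.1]
opening: 0.005
```

```bash
python3 -c "
from h import *
togo([.4833-.9962*.059,.0301+.0872*.059,.020],-94.8)
p=snapshot('side'); save(p,'s13',(250,130,350,210),8);p=snapshot('wrist'); save(p,'w13')"
```

```text
t 21.1 tcp [424.7  34.8 107. ] yaw_y -94.84 tilt [-0.0002 -0.    ] F [ 0.13 -0.73 -0.09] M [-0.    0.16 -0.03] op 0.4 q [-0.42  0.68  0.37  2.26 -0.78  0.33 -1.03]
togo tool mm [-0.2 -0.4 87. ] dist 87.0
turn tool rad (short way) -0.0008
```

View pics/s13.png

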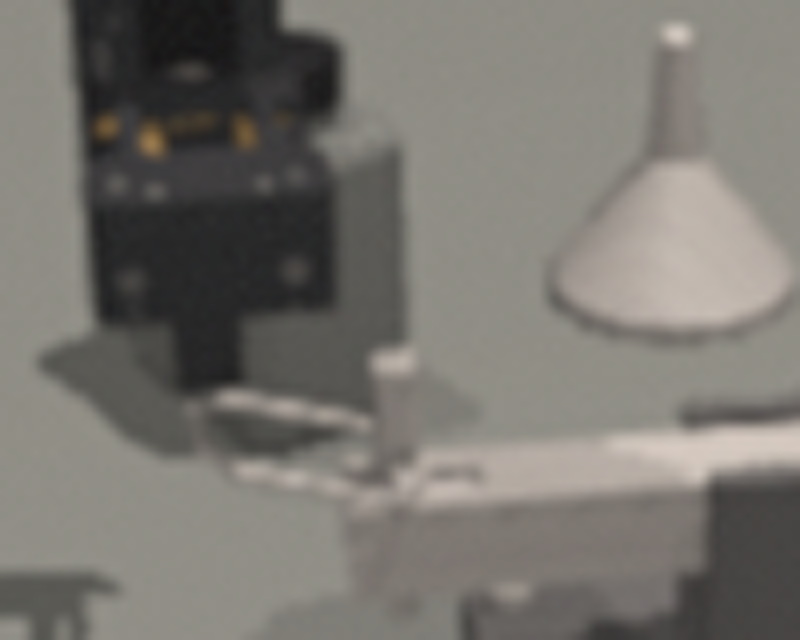

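View pics/w13.png

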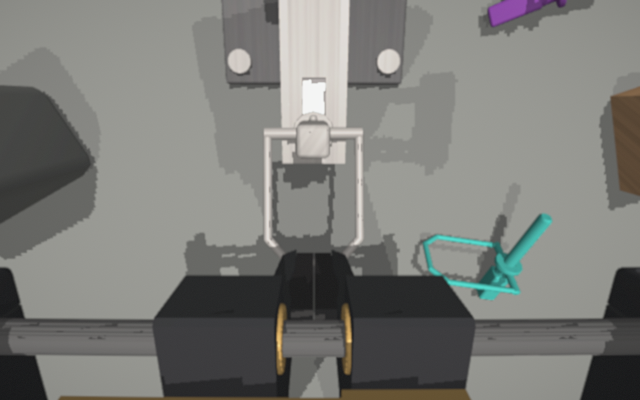

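The fingertips are centred above the ring's bar (wrist (313,255)) and the post is well clear. The gripper body will come down beside the jug, so I check that clearance first.

```bash
python3 -c "
from h import *
for n in ('side','wrist','top'):
  p=snapshot(n); C=cloud(p)
  m=(C[:,:,2]>.02)&(C[:,:,2]<.16)&(C[:,:,0]>.3)&(C[:,:,0]<.62)&(C[:,:,1]>.09)&(C[:,:,1]<.36)
  for r in regions_of(p,'jug')[:1]:
    P=C[m&r['pixels']]*1000; print(n,r['score'],len(P),np.round(np.percentile(P,[1,50,99],axis=0)).tolist()); print(cv2.boxPoints(cv2.minAreaRect(P[:,:2].astype(np.float32))).round().tolist())
"
```

```text
side 0.63 460 [[433.0, 208.0, 21.0], [501.0, 226.0, 66.0], [524.0, 272.0, 155.0]]
[[426.0, 287.0], [464.0, 201.0], [529.0, 230.0], [491.0, 316.0]]
wrist 0.89 7240 [[439.0, 208.0, 21.0], [482.0, 215.0, 51.0], [525.0, 261.0, 91.0]]
[[404.0, 239.0], [503.0, 188.0], [528.0, 235.0], [429.0, 287.0]]
```

The jug's nearest face is at y≈205 mm and the gripper reaches y≈130 mm, so it is clear. Pushing the bar down.

send_rows(series=[{"dx": 0,"dy": -0.4,"dz": 6,"turn": 0,"grip": 0},{"dx": 0,"dy": 0,"dz": 8,"turn": 0,"grip": 0},{"dx": 0,"dy": 0,"dz": 8,"turn": 0,"grip": 0},{"dx": 0,"dy": 0,"dz": 6,"turn": 0,"grip": 0},{"dx": 0,"dy": 0,"dz": 6,"turn": 0,"grip": 0},{"dx": 0,"dy": 0,"dz": 6,"turn": 0,"grip": 0}])

```text
clock: 22.1
tool_pos: [0.4235, 0.0355, 0.0667]
eef_rot: [0.999, -0.042, -0.001, -0.0]
contact_force: [-3.4, 0.5, 4.1]
opening: 0.006
```

```bash
python3 -c "
from h import *
st()
p=snapshot('side'); save(p,'s14',(250,130,350,210),8)"
```

```text
t 22.1 tcp [423.5  35.5  66.7] yaw_y -94.82 tilt [-0.0018  0.0005] F [-3.38  0.52  4.05] M [ 0.05  0.93 -0.01] op 0.6 q [-0.32  0.75  0.21  2.28 -0.86  0.19 -0.97]
```

View pics/s14.png

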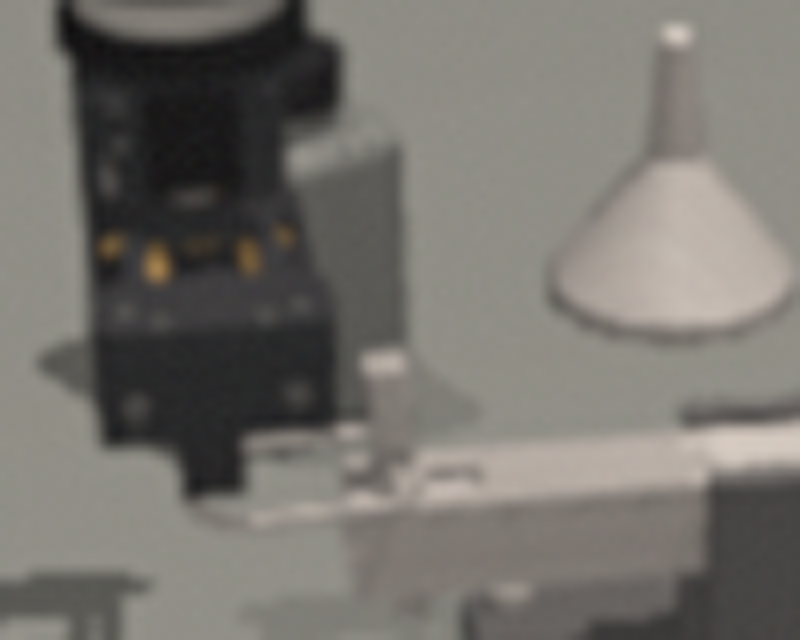

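send_rows(series=[{"dx": 1,"dy": 0,"dz": 6,"turn": 0,"grip": 0},{"dx": 1,"dy": 0,"dz": 6,"turn": 0,"grip": 0},{"dx": 1,"dy": 0,"dz": 6,"turn": 0,"grip": 0},{"dx": 1,"dy": 0,"dz": 5,"turn": 0,"grip": 0},{"dx": 1,"dy": 0,"dz": 5,"turn": 0,"grip": 0}])

```text
clock: 22.65
tool_pos: [0.432, 0.0347, 0.0389]
eef_rot: [0.999, -0.042, 0.002, 0.0]
contact_force: [2.0, -0.2, 2.5]
opening: 0.01
```

```bash
python3 -c "
from h import *
st()
p=snapshot('side'); save(p,'s15',(250,130,350,210),8)"
```

```text
t 22.65 tcp [432.   34.7  38.9] yaw_y -94.84 tilt [ 0.004  -0.0008] F [ 1.99 -0.19  2.51] M [-0.02 -0.28 -0.02] op 0.9 q [-0.26  0.8   0.11  2.27 -0.89  0.1  -0.95]
```

View pics/s15.png

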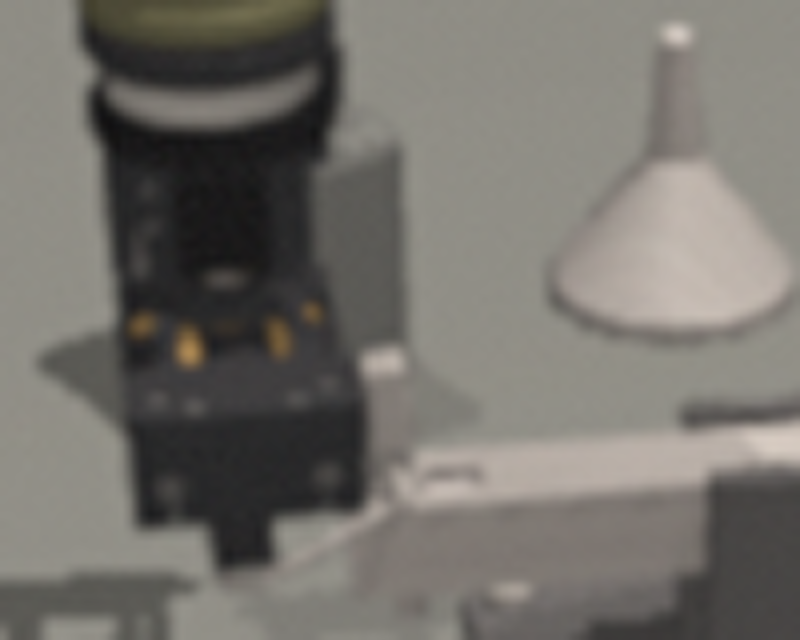

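send_rows(series=[{"dx": 0,"dy": 0,"dz": 3,"turn": 0,"grip": 0},{"dx": 0,"dy": 0,"dz": 3,"turn": 0,"grip": 0},{"dx": 0,"dy": 0,"dz": 2,"turn": 0,"grip": 0},{"dx": 0,"dy": 0,"dz": 0,"turn": 0,"grip": 0}])

```text
clock: 23.1
tool_pos: [0.4287, 0.0351, 0.0309]
eef_rot: [0.999, -0.042, -0.001, -0.0]
contact_force: [-0.0, -0.0, -0.4]
opening: 0.006
```

```bash
python3 -c "
from h import *
st()
p=snapshot('side'); save(p,'s16',(250,130,350,210),8)
p=snapshot('wrist'); save(p,'w16')"
```

```text
t 23.1 tcp [428.7  35.1  30.9] yaw_y -94.82 tilt [-0.0018  0.0003] F [-0.01 -0.04 -0.39] M [ 0.02  0.18 -0.04] op 0.5 q [-0.24  0.82  0.08  2.28 -0.9   0.08 -0.94]
```

View pics/s16.png

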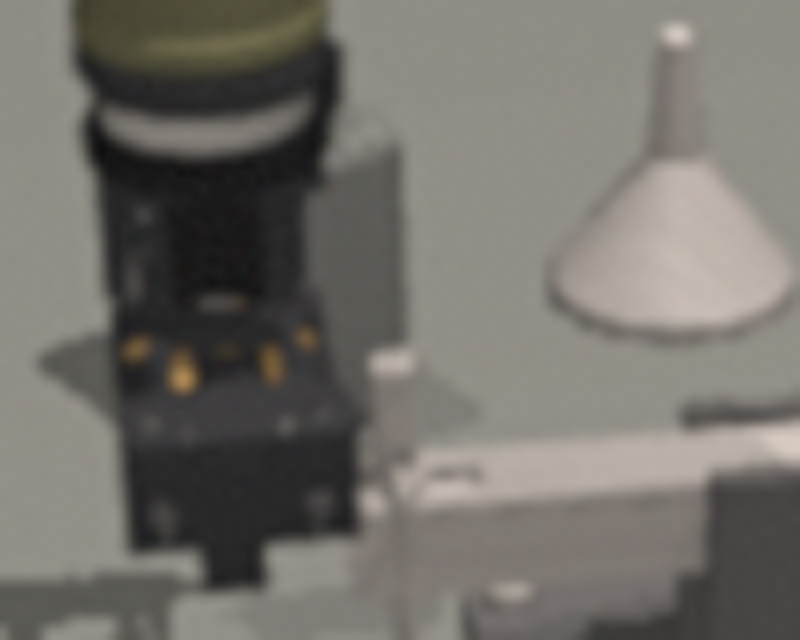

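View pics/w16.png

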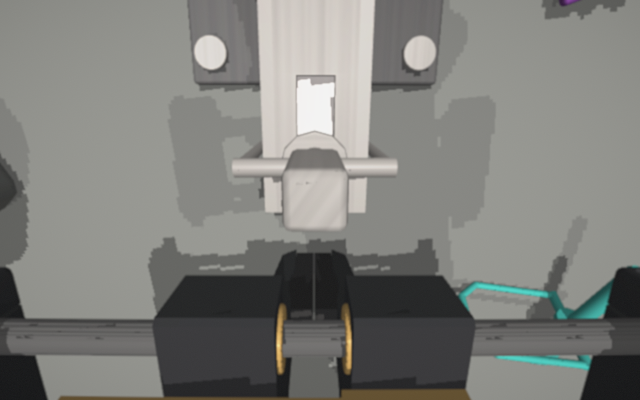

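The force fell to zero, and the side crop shows the side wire hanging straight down at (400,560): the ring has snapped. I back off and look again.

send_rows(series=[{"dx": -3,"dy": 0,"dz": -8,"turn": 0,"grip": 0},{"dx": 0,"dy": 0,"dz": -20,"turn": 0,"grip": 0},{"dx": 0,"dy": 0,"dz": -25,"turn": 0,"grip": 0},{"dx": 0,"dy": 0,"dz": -30,"turn": 0,"grip": 0},{"dx": 0,"dy": 0,"dz": -30,"turn": 0,"grip": 0},{"dx": 0,"dy": 0,"dz": -30,"turn": 0,"grip": 0},{"dx": 0,"dy": -20,"dz": -20,"turn": 0,"grip": 0},{"dx": 0,"dy": -30,"dz": 0,"turn": 0,"grip": 0},{"dx": 0,"dy": -40,"dz": 0,"turn": 0,"grip": 0},{"dx": 0,"dy": -40,"dz": 0,"turn": 0,"grip": 0},{"dx": 0,"dy": -20,"dz": 0,"turn": 0,"grip": 0},{"dx": 0,"dy": 0,"dz": 0,"turn": 0,"grip": 0},{"dx": 0,"dy": 0,"dz": 0,"turn": 0,"grip": 0}])

```text
clock: 24.5
tool_pos: [0.4385, 0.1841, 0.1945]
eef_rot: [0.999, -0.042, -0.0, 0.0]
contact_force: [-0.5, -0.4, 1.0]
opening: 0.003
```

```bash
cat > chk.py <<'E'
from h import *
st()
p=snapshot('side'); save(p,'s17',(270,160,350,230),8); q=snapshot('top'); save(q,'t17',(140,100,440,290),2.6)
# predicted px
c,s=np.cos(np.radians(-4.9)),np.sin(np.radians(-4.9)); A=np.array([.4833,.0301])
P=lambda l: np.array([A[0]+c*l[0]-s*l[1],A[1]+s*l[0]+c*l[1],.094+l[2]])
for n,l in {'tip':(0,0,-.052),'bar locked':(0,0,-.060),'wire corner -y':(0,-.0235,-.03),'hinge -y':(0,-.0235,.006),'collar':(0,-.011,0)}.items(): print(n,((proj(p,P(l))-[270,160]+.4)*8).round())
w=cloud(q); m=(w[:,:,2]>.13)&(w[:,:,2]<.148)&(abs(w[:,:,0]-.484)<.02)&(abs(w[:,:,1]-.03)<.02); print(np.median(w[m],0),m.sum(),cv2.minAreaRect((w[m][:,:2]*1000).astype(np.float32)) if m.sum() else '')
E
python3 chk.py
```

```text
t 24.5 tcp [438.5 184.1 194.5] yaw_y -94.82 tilt [-0.0005 -0.0004] F [-0.49 -0.43  1.01] M [-0.03  0.12  0.  ] op 0.3 q [-0.93  0.62  0.71  2.04 -0.63  0.7  -1.47]
tip [[243. 374.]]
bar locked [[244. 394.]]
wire corner -y [[250. 357.]]
hinge -y [[248. 262.]]
collar [[243. 258.]]
[0.48125448 0.02936404 0.13885179] 44 ((481.4705505371094, 29.28206443786621), (13.24821949005127, 13.729615211486816), 87.2367172241211)
```

View pics/s17.png

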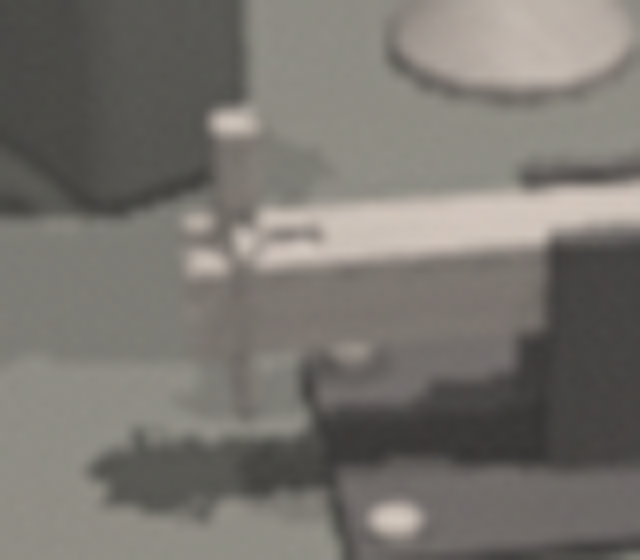

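View pics/t17.png

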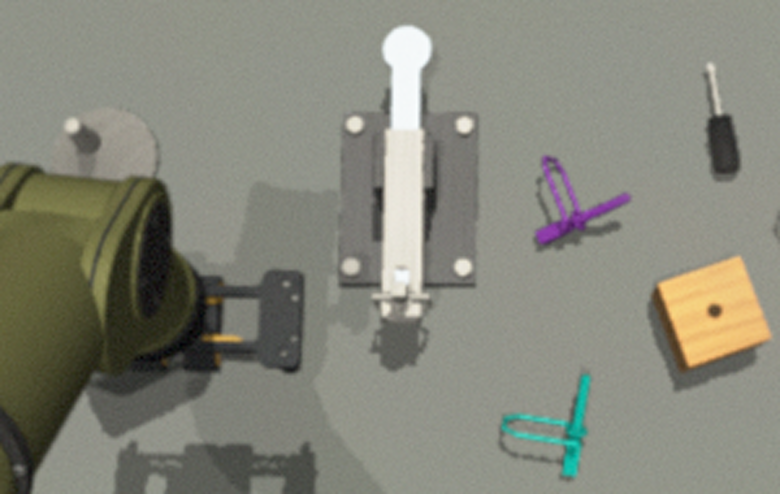

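The side crop shows the collar on the sleeve at (235,245), the ring wire vertical from (243,270) to (245,412) where the locked bar is predicted, and nothing touching. The top view shows the jug, funnel and screwdriver in place.

```bash
python3 -c "
from h import *
st(); print(finish_job())"
```

```text
t 24.6 tcp [438.8 183.  194.5] yaw_y -94.98 tilt [-0.0003 -0.0004] F [ 0.23 -0.45  0.81] M [0.03 0.2  0.01] op 0.6 q [-0.92  0.62  0.71  2.04 -0.63  0.7  -1.47]
the job is handed in; nothing more can be done
None
```

The linchpin is in the hitch with its collar home and its ring snapped shut, and I handed the job in at 24.6 s; no verdict was reported. I lifted it from the block, turned it to the hitch's x and lowered it into the drawbar hole, which the cameras put about 7–9 mm to -x of the slot centre. It went in with no measurable contact force and the collar seated with about 3 N. Then I let go and pushed the ring's far bar down with shut fingers, at about 5 N, until it snapped.

**Last checks:**
- **Pin and ring:** the post top is at 138–139 mm (139 expected). The side view shows the ring wire hanging vertical where the locked position was predicted, and the fingers felt no force after the snap. I judged the lock from that view and the force; the ring angle itself was not measured.
- **Alignment:** the pin's yaw read -5.3° (wrist) after release and about -3° in a coarse top view at the end; the hitch is at about -4.8°.
- **Bystanders:** I saw no sign that the jug, funnel or screwdriver had moved. At the end the gripper stood about 70 mm above the jug, touching nothing.

**What went wrong or disagreed:**
- **TCP height:** the reported TCP was about 35 mm lower than the real fingertips in the camera depths. The first grip therefore closed on air just above the post; I corrected for it and gripped again.
- **Position spread:** the top and wrist cameras differed by 1–2 mm in x. I used the wrist view for the insertion.

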